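Hook the carving board and clamp it against the bench stops

TASK

Clamp the carving board on the bench with the sprung hook: press the orange plunger knob down so that the hook drops, slide it forward under the brass post of the board, and let the knob up so that the hook rises behind the post. Then pull the knob back gently until the hook presses the board squarely against the rubber buffers of both red stops with about 12 N (never more than 20 N on the post), let go, and leave it clamped there. Do not touch the board with the gripper, and leave the other things on the bench alone.

Things in the scene. Friction and masses are not known exactly. Their poses are not given: they have to be found in the camera images.
- clamp: U-shaped dark steel clamp frame screwed to the bench, 145 mm wide over its arms and 12 mm high. Origin on the bench surface in the middle of the clamp; its x axis is the direction in which the carriage slides out towards the board, z up. Fixed, but placed and turned differently each time.
- stops: the two red stop blocks of the clamp (each 20 x 50 x 34 mm high), 94 mm clear between them. Same origin and axes as the clamp; their faces towards the board are the plane x = 70 mm. A black rubber buffer (16 mm in diameter, springy: 8 N per mm for both together, 5 mm travel) on a set screw sticks out of each face, both alike, by 3 to 17 mm; how far is not measured.
- stop_l (a point): middle of the face of the red stop at +y of the clamp (not of its buffer), 12 mm above the bench
- stop_r (a point): the same on the other stop, at -y
- carriage (a joint): aluminium carriage (50 x 43 mm, top 34 mm above the bench) that slides along the clamp's x: 0 = fully back, 0.09 m = fully out. Sliding friction about 6 N (damping 8 N s/m), to be overcome on top of any pull on the post; the same friction holds it where it is left.
- plunger (a joint): sprung plunger in the carriage: 0 = up, 0.014 m = fully down at its hard stop. The spring pushes up with about 4 N when up and 11 N when fully down.
- knob_centre (a point): centre of the orange plunger knob, an upright cylinder 26 mm in diameter and 30 mm high (from 56 to 86 mm above the bench when up; 22 mm of clear height to the carriage under it). Gripping it moves both the plunger (up, down) and the carriage (along clamp x).
- hook: steel hook carried by the plunger: an arm 10 mm wide and 6 mm thick pointing along clamp +x, 16 to 22 mm above the bench when up, ending in a tooth 6 mm thick (along x) and 10 mm wide that stands up to 34 mm above the bench. It moves with the knob. Axes as the clamp's.
- hook_tip (a point): middle of the top of the hook's tooth, 75 mm ahead (clamp +x) of the knob's axis and 37 mm below the knob's centre
- board: loose pale wooden carving board, 160 (x) x 210 (y) x 24 mm, about 0.6 kg, with a fish carved on it (its top within 40 mm of the bench). Origin under its centre, its x axis points away from the clamp; it starts 25 to 48 mm beyond the red faces, off the buffers and a little turned. A steel keeper sticks out of its near edge with the brass post in it.
- post_mid (a point): middle of the brass post, a level bar 8 mm in diameter along the board's y, 28 mm above the bench, 50 mm of it free between the keeper's cheeks (sticking out 26 mm). Its axis is 18 mm in front of the near edge: 14 mm are free between post and edge for the hook's 6 mm tooth, which passes under only with the plunger at least 10 mm down. Load at most 20 N. Sliding the board takes 1 to 6 N.
- edge_l (a point): point on the board's near edge face (the face that meets the buffers), 72 mm to board +y, 12 mm up
- edge_r (a point): the same, 72 mm to board -y
- clay_block: blue wrapped block of modelling clay, 120 x 65 x 60 mm, to be left alone; origin under its centre
- tool_tray: open steel tray 150 x 200 x 50 mm with wooden modelling tools, to be left alone; origin under its centre
- gouge: carving gouge with wooden handle, about 200 mm long and 28 mm thick, lying along its x, to be left alone; origin at the bench, in the middle

How it is judged:
On the way, in this order (a step that is already met when the one before it is completed fails the run):
1. with the plunger pressed down, the tooth of the hook has passed under the post (value of joint plunger above 0.008 m and x of hook_tip in the frame of board between -0.0965 and -0.078 m), for 0.05 s.
2. the plunger is up again and the hook's tooth stands behind the post (value of joint plunger below 0.003 m and x of hook_tip in the frame of board between -0.0965 and -0.078 m), for 0.2 s.
3. the hook presses the board squarely against the buffers of the stops with more than 7 N (value of joint plunger below 0.004 m and contact force between each of hook, stops and board above 7 N and angle between the x axis of board and the x axis of clamp, either way round below 0.025 rad), for 0.3 s.
At the end, for the whole second after the job is handed in: the board lies flat, still and square to the stops (within 0.025 rad), still pressed against their buffers with more than 1.5 N; the plunger is up (within 3 mm) and the hook's tooth stands behind the post, within 5 mm of it; the gripper has let go (value of joint plunger below 0.003 m and x of hook_tip in the frame of board between -0.0965 and -0.086 m and height (world z) of board below 0.003 m and linear speed of board below 0.01 m/s and angle between the x axis of board and the x axis of clamp, either way round below 0.025 rad and contact force between stops and board above 1.5 N); the robot touches nothing.
It fails at once if the hook loads the board or its post with more than 20 N (contact force between hook and board above 20 N).
It fails at once if the robot touches the board (contact force between any of the fingers, the arm and board above 1 N).
It fails at once if a bystander is moved by more than 15 mm (distance of any of clay_block, tool_tray, gouge from where it was at the start of the episode above 0.015 m).
It also fails if it takes over 51 s, if anything falls off the work surface, if the arm or the gripper's body presses on something with over 40 N, if the wrist force passes 120 N, or if a joint passes its speed limit or range.

ROBOT

A 6-joint arm with a two-finger parallel gripper is mounted at the origin on the work surface. World frame = base frame: x ahead of the robot, y to its left, z up, the work surface at z = 0. Lengths are in m, angles in rad, forces in N, time in s.
With the tool pointing down it reaches from about 0.35 to 0.85 m from the base axis. Payload 8.1 kg.
Tool frame: the origin (TCP) lies midway between the tips of the shut fingers; the grasp point (between the pads) lies 19 mm behind it; z points along the fingers, x is the direction in which the jaws open and shut, and the axes are right-handed (so a half turn about z gives the same grasp; the last joint's range is limited). The gripper opens to 85 mm and grips with 20 to 120 N. Pads are 22 mm wide; open, the fingers measure 114 mm over their backs; the gripper's body (76 mm by 85 mm) begins 54 mm behind the grasp point. The pads swing forward as they close: fully open they stand 13 mm farther back than shut.
Start: joints at [1.075, 0.13, 1.488, -0, 1.523, -0.085], TCP at [0.24, 0.55, 0.193] pointing down, gripper open.
Joint ranges: [-2.96, 2.96], [-0.89, 2.26], [0.02, 2.5], [-1.34, 4.48], [0, 2.73], [-2.66, 2.66]. Speed limits (rad/s): [2.39, 2.39, 2.79, 3.14, 3.14, 3.14].

INTERFACE

Orientations are given as a 3x3 rotation matrix whose columns are the frame's x, y, z axes.
In Python, from cell import env gives the robot as it stands. The module is installed in compiled form; this text tells all that it offers.
- The arm moves only by the shell command python3 -m creep 'ROWS' [FORCE]. ROWS is a JSON object of lists of equal length, an entry for each row: "delta_rot": the turn, a rotation vector about the world's x, y, z in degrees, a list of three; "linear": the shift along the world's x, y, z in cm, a list of three; "grip": the closure, from -1 (fully open) to 1 (shut), so that 0 is half open. In form: {"delta_rot": [[wx, wy, wz], ...], "linear": [[tx, ty, tz], ...], "grip": [grip, ...]}. A call has exactly 10 rows; each row is the pose to reach, as a shift and turn from the pose commanded when the call began; what a row does not reach only later rows make up. A row lasts 1/12 s, in which the tool goes at most 41.7 mm and 7.16 degrees, less where a joint would pass 70% of its speed; a pose out of reach is approached as far as the arm can. A call with a gripper value outside its range is refused whole. The fingers move at their own pace and stop on an object; FORCE is the grip in N (left out, the last holds). Time passes only in rows, so rows that repeat a pose let the fingers close, or fill a call up. It gives the time, the measured TCP pose, the force and the opening at its end, in the units of the state.
- env.read_state(): the state, without advancing time (a new reading comes with each control period).
- env.capture(name): name is "side" or "top" or "wrist"; returns (picture, depth): 384x512x3 uint8, red, green, blue; 384x512 float32, m along the optical axis (not along the pixel's ray), 0 where there is no reading.
- env.camera_params(name): a dict with "camera_matrix" (3x3 intrinsics, pixels), "distortion" ([k1, k2, p1, p2, k3] as OpenCV has them; the pictures are not rectified), "R" (3x3) and "t" (3): a world point X has camera coordinates R X + t. Camera axes: x right, y down, z forward; pixel columns grow to the right and rows downward; lengths in m; the calibration is good to about 2 mm. A picture is of the moment at which its call begins: read the wrist's pose just before it. camera_params takes no time and is no camera call; for the wrist camera it gives the pose at the moment of the call.
- env.close_job(): hands the job in, once; it reports no verdict.
Trained networks look in the newest picture that a camera, given by its name, has taken for a name from the list of things; names that differ only in an ending like _2 or _b are one class to them, and where a whole thing is asked for, a point or a joint stands for the part that bears it (a point fixed in the world has none). Each returns a list of dicts, best first, with "conf" (0 to 1); they miss things now and then, are a little off and sometimes report something else, mostly with a low value. They report only what shows in the picture. A call takes as long as a camera call.
- env.outline_of(query, camera): "region" (384x512 bool, what is visible of it) and "bbox" ([left, top, right, bottom] in pixels, round what is visible of it).
The state is a dict: "t": time; "joint_pos": joint angles; "qvel": joint speeds; "joint_torque": joint torques, N m; "tcp_pos": TCP position; "eef_rot": TCP orientation; "wrist_force": force on the tool from outside, world axes, zero at the start; "torque": the same for the moment, N m; "opening": finger opening in m.
Only numpy, scipy, OpenCV 4.12 (cv2) and the standard library are available. Lean on these libraries where they do the work, as an engineer would, in place of code of your own. Each camera call takes 0.05 s, during which the arm holds its last target.

## Working session

There is one attempt and no reset: what is moved stays moved. The work goes in short steps, Python scripts to look and compute and a shell command to move; the robot and the scene stay as the last step left them, time stands still between calls to the robot, and variables do not carry over. Pictures are saved under pics/ and viewed, and the job is handed in when it is done.

```bash
mkdir -p pics; ls
cat > h.py <<'E'
import numpy as np, cv2
from cell import env
def cap(n,fn=None):
    im,d=env.capture(n)
    P=env.camera_params(n)
    if fn: cv2.imwrite('pics/'+fn,im[:,:,::-1])
    return im,d,P
def world(P,d,us,vs):
    K=np.array(P['camera_matrix']);D=np.array(P['distortion']);R=np.array(P['R']);t=np.array(P['t'])
    us=np.asarray(us);vs=np.asarray(vs)
    n=cv2.undistortPoints(np.stack([us,vs],-1).reshape(-1,1,2).astype(float),K,D)[:,0]
    z=d[vs.astype(int),us.astype(int)]
    X=np.c_[n*z[:,None],z]
    return (X-t)@R
def onplane(P,u,v,h):
    K=np.array(P['camera_matrix']);D=np.array(P['distortion']);R=np.array(P['R']);t=np.array(P['t'])
    n=cv2.undistortPoints(np.array([[[u,v]]],float),K,D)[0,0]
    r=R.T@np.r_[n,1]; c=-R.T@t
    return c+r*(h-c[2])/r[2]
E
python3 - <<'E'
from h import *
for n in ['top','side','wrist']:
    im,d,P=cap(n,n+'0.png'); print(n,-np.array(P['R']).T@P['t'], P['camera_matrix'][0][0])
    np.savez(''+n+'0.npz',im=im,d=d,**{k:np.array(v) for k,v in P.items()})
    for q in ['clamp','stops','carriage','knob_centre','hook','board','post_mid','clay_block','tool_tray','gouge']:
        r=env.outline_of(q,n)
        print(q,[(round(x['conf'],2),x['bbox']) for x in r[:2]])
s=env.read_state();print(s['t'],s['wrist_force'],s['opening'],s['tcp_pos'],s['eef_rot'])
E
```

```text
pics
top [ 0.40802489 -0.01612742  1.04533011] 456.1169394398153
clamp [(0.66, [205.3, 177.7, 291.5, 278.3]), (0.22, [206.8, 101.5, 309.9, 188.8])]
stops [(0.69, [205.6, 177.6, 290.4, 206.6])]
carriage [(0.79, [232.1, 205.8, 249.3, 250.6])]
knob_centre [(0.54, [233.4, 205.6, 247.8, 240.2])]
hook [(0.43, [239.7, 203.6, 249.6, 232.5])]
board [(0.74, [210.4, 104.1, 308.5, 190.0]), (0.35, [234.7, 203.6, 249.1, 241.3])]
post_mid [(0.62, [205.8, 103.2, 308.5, 185.7])]
clay_block [(0.63, [137.7, 132.5, 188.4, 188.6])]
tool_tray [(0.83, [308.6, 183.0, 411.6, 265.3]), (0.68, [206.8, 177.9, 293.9, 207.3])]
gouge [(0.92, [152.0, 205.3, 172.9, 293.2]), (0.7, [207.5, 102.1, 307.2, 185.9])]
side [0.34504059 0.60116776 0.55312815] 368.55924496907943
clamp [(0.91, [210.4, 188.7, 323.9, 265.2])]
stops [(0.57, [208.5, 187.8, 262.9, 255.9])]
carriage [(0.88, [250.0, 206.2, 298.7, 245.4]), (0.52, [248.2, 212.6, 272.2, 228.7])]
knob_centre [(0.56, [252.5, 202.0, 293.5, 233.9])]
hook []
board [(0.88, [138.2, 168.1, 250.5, 244.6])]
post_mid [(0.7, [140.4, 167.1, 249.1, 248.6]), (0.64, [250.5, 213.5, 269.5, 225.8])]
clay_block [(0.87, [128.9, 236.8, 193.6, 308.4]), (0.38, [210.4, 191.0, 264.6, 250.4])]
tool_tray [(0.68, [258.3, 132.6, 344.2, 199.9])]
gouge [(0.89, [213.3, 286.5, 321.2, 332.1])]
wrist [0.17021565 0.57948929 0.37459848] 265.15108180974966
clamp []
stops []
carriage [(0.15, [81.9, 371.4, 92.4, 379.7])]
knob_centre []
hook []
board []
post_mid []
clay_block []
tool_tray []
gouge []
1.65 [0.00824032 0.80249225 0.11734175] 0.08519441334141854 [0.23958836 0.5500788  0.19317829] [[ 3.99344644e-01  9.16800881e-01 -1.11773640e-05]
 [ 9.16800880e-01 -3.99344644e-01 -4.07184504e-05]
 [-4.17943316e-05  6.01327789e-06 -9.99999999e-01]]
```

View pictures.

Run:
```python
import cv2
a=cv2.imread('pics/top0.png')[95:300,130:420]; cv2.imwrite('pics/top0c.png',cv2.resize(a,None,fx=2.7,fy=2.7,interpolation=cv2.INTER_CUBIC))
a=cv2.imread('pics/side0.png')[130:340,120:360]; cv2.imwrite('pics/side0c.png',cv2.resize(a,None,fx=2.8,fy=2.8,interpolation=cv2.INTER_CUBIC))
```

```text
(no output)
```

View pics/top0c.png

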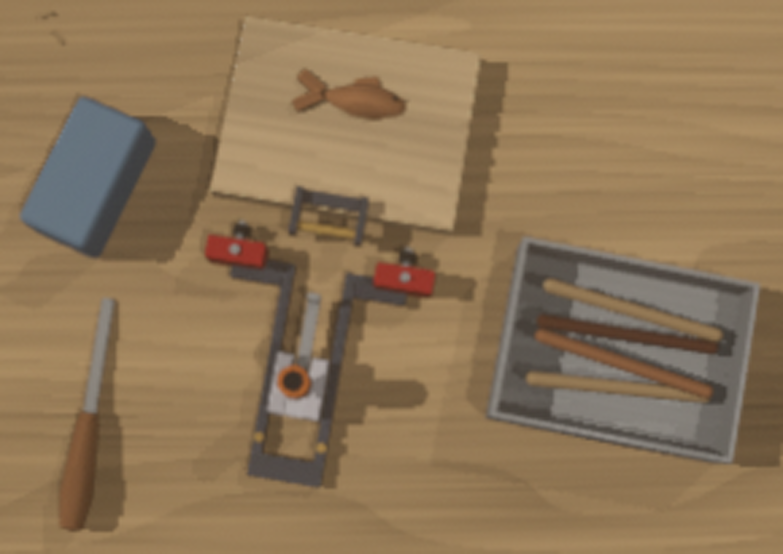

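View pics/side0c.png

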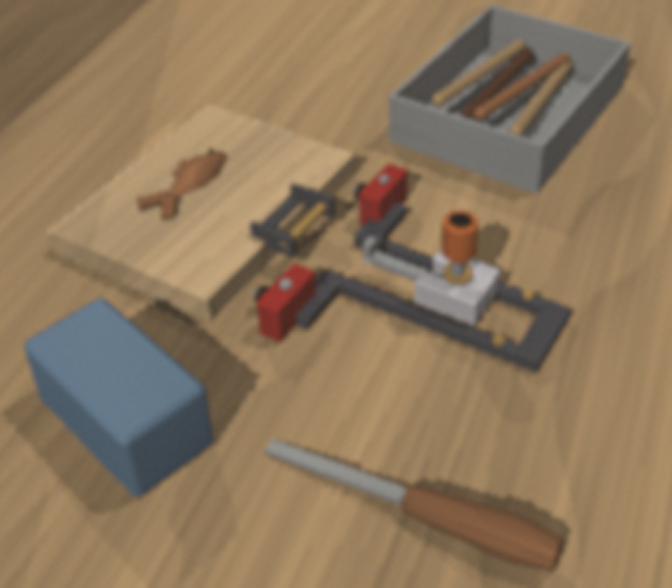

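```bash
cat > m.py <<'E'
from h import *
def analyse(n,im,d,P,verbose=True):
    hsv=cv2.cvtColor(im,cv2.COLOR_RGB2HSV).astype(int); H,S,V=hsv[...,0],hsv[...,1],hsv[...,2]
    vs,us=np.mgrid[0:384,0:512]; 
    W=world(P,d,us.ravel(),vs.ravel()).reshape(384,512,3)
    ok=(d>0)&(W[...,0]>0.3)&(W[...,0]<0.9)
    red=ok&((H<5)|(H>174))&(S>170)&(V>90)
    org=ok&(H>=5)&(H<14)&(S>150)&(W[...,2]>0.05)
    brass=ok&(H>14)&(H<26)&(S>130)&(W[...,2]>0.02)&(W[...,2]<0.04)
    out={}
    for nm,m in (('red',red),('org',org),('brass',brass)):
        k,lab,st,c=cv2.connectedComponentsWithStats(m.astype(np.uint8))
        for i in range(1,k):
            if st[i,4]<8: continue
            w=W[lab==i]; 
            if nm=='red': w=w[(w[:,2]>0.029)]
            if nm=='org': w=w[(w[:,2]>0.078)]
            if len(w)<4: continue
            r=cv2.minAreaRect((w[:,:2]*1000).astype(np.float32))
            print(n,nm,st[i],c[i].round(1),'mean',w.mean(0).round(4),'zmed',np.median(w[:,2]).round(4),'rect',np.round(r[0],1),np.round(r[1],1),round(r[2],1))
    return W,hsv
if __name__=='__main__':
    for n in ['top','side']:
        z=np.load(n+'0.npz'); P={k:z[k] for k in ['camera_matrix','distortion','R','t']}
        W,hsv=analyse(n,z['im'],z['d'],P)
        reg=(W[...,2]>0.019)&(W[...,2]<0.029)&(W[...,0]>0.5)&(W[...,0]<0.9)&(np.abs(W[...,1])<0.25)&(hsv[...,1]<150)&(hsv[...,2]>110)&(z['d']>0)
        k,lab,st,c=cv2.connectedComponentsWithStats(reg.astype(np.uint8)); i=1+np.argmax(st[1:,4])
        w=W[lab==i]; r=cv2.minAreaRect((w[:,:2]*1000).astype(np.float32)); print(n,'board',st[i],len(w),np.median(w[:,2]),r,cv2.boxPoints(r).round(0).tolist())
E
python3 m.py
```

```text
top red [207 183  21  10 131] [217.  187.7] mean [0.5949 0.1055 0.0343] zmed 0.0342 rect [595.2 106.1] [48.3 17.9] 79.9
top red [269 193  21  11 137] [279.1 198.1] mean [ 0.5692 -0.0345  0.0345] zmed 0.0347 rect [569.7 -34.8] [45.8 18. ] 80.0
top org [233 231  12  11  58] [238.7 236.2] mean [0.4808 0.0526 0.0863] zmed 0.0862 rect [481.8  52.6] [23.  20.9] 44.7
top brass [241 177  20   6  63] [250.5 179.7] mean [0.6126 0.0295 0.0315] zmed 0.0313 rect [612.8  29.8] [44.8  8.1] 79.6
top board [ 208  101  100   80 5420] 5420 0.024615139079810174 ((709.5897827148438, 11.694709777832031), (211.44866943359375, 162.614501953125), 79.58248901367188) [[611.0, -78.0], [770.0, -107.0], [809.0, 101.0], [649.0, 130.0]]
side red [259 190   5   4  11] [261.  191.5] mean [ 0.5646 -0.0447  0.0337] zmed 0.0336 rect [564.7 -45.5] [ 7.6 13.5] 47.0
side red [250 196   9   6  30] [253.4 198.3] mean [ 0.5729 -0.0156  0.033 ] zmed 0.0333 rect [573.9 -16.2] [17.6 15.4] 77.2
side red [213 226  18  16  81] [220.9 233.7] mean [0.5958 0.1152 0.0332] zmed 0.0332 rect [595.1 113.2] [45.6 16.5] 77.6
side org [279 207  11  16 130] [283.8 215. ] mean [0.4794 0.0652 0.0837] zmed 0.0848 rect [480.5  61.8] [19.8 18.3] 17.2
side brass [225 204  10   9  13] [229.7 208.3] mean [0.6114 0.0323 0.0307] zmed 0.0307 rect [610.5  31.5] [32.6  3.8] 75.3
side board [ 137  167  110   72 3594] 3594 0.02337788827570124 ((710.43603515625, 16.388137817382812), (211.5950469970703, 163.04591369628906), 79.67867279052734) [[611.0, -73.0], [772.0, -102.0], [810.0, 106.0], [649.0, 135.0]]
```

```bash
python3 -m creep '{"delta_rot":[[0,0,1],[0,0,3],[0,0,5],[0,0,7],[0,0,9],[0,0,11],[0,0,13],[0,0,13],[0,0,13],[0,0,13]],"linear":[[1,-2,0],[2.5,-5.2,0],[4.2,-8.7,0],[6,-12.4,0],[7.8,-16.1,0],[9.6,-19.8,0],[11.4,-23.5,0],[13.2,-27.3,0],[15,-31,0],[16.8,-34.7,0]],"grip":[-1,-1,-1,-1,-1,-1,-1,-1,-1,-1]}' 80; python3 -c "
from cell import env;s=env.read_state();print(s)"
```

```text
t: 2.48
tcp_pos: [0.4081, 0.2013, 0.1936]
eef_rot: [[0.183, 0.983, 0.001], [0.983, -0.183, 0.0], [0.001, 0.001, -1.0]]
wrist_force: [0.5, 0.2, -0.3]
opening: 0.0852
{'t': 2.4833, 'joint_pos': array([ 3.45418726e-01, -2.73647470e-01,  1.87234177e+00,  1.01534599e-06,
        1.54187618e+00, -1.04176933e+00]), 'qvel': array([-1.09003619e+00, -6.13794963e-02,  5.02473009e-02,  1.68576610e-04,
        5.15200799e-03, -1.07841332e+00]), 'joint_torque': array([ 7.30878845e+00, -3.69833422e+01, -4.93564403e+01, -1.37639040e-02,
        5.00703156e-01,  2.27106549e+00]), 'tcp_pos': array([0.40808913, 0.20126347, 0.19355382]), 'eef_rot': array([[ 1.82578156e-01,  9.83190873e-01,  9.61453284e-04],
       [ 9.83191207e-01, -1.82578558e-01,  3.47053190e-04],
       [ 5.16760283e-04,  8.81928083e-04, -9.99999478e-01]]), 'wrist_force': array([ 0.53669613,  0.2143645 , -0.31825621]), 'torque': array([ 0.08413408, -0.04040956, -0.01660769]), 'opening': 0.0851973514457893}
```

```bash
python3 -m creep '{"delta_rot":[[0,0,0],[0,0,0],[0,0,0],[0,0,0],[0,0,0],[0,0,0],[0,0,0],[0,0,0],[0,0,0],[0,0,0]],"linear":[[1.7,-3.5,-0.5],[3.4,-7,-1],[5,-10,-1.5],[6.2,-12.5,-2],[7,-14.2,-2.5],[7.4,-15,-2.8],[7.4,-15,-3],[7.4,-15,-3],[7.4,-15,-3],[7.4,-15,-3]],"grip":[-1,-1,-1,-1,-1,-1,-1,-1,-1,-1]}'
python3 - <<'E'
from m import *
s=env.read_state();print(s['tcp_pos'],s['wrist_force'])
im,d,P=cap('wrist','w1.png'); np.savez('w1.npz',im=im,d=d,**{k:np.array(v) for k,v in P.items()})
analyse('wrist',im,d,P)
E
```

```text
t: 3.32
tcp_pos: [0.4814, 0.0543, 0.1635]
eef_rot: [[0.181, 0.983, 0.0], [0.983, -0.181, 0.0], [0.0, 0.0, -1.0]]
wrist_force: [-0.2, -0.6, -0.6]
opening: 0.0854
[0.48138553 0.05433926 0.16354657] [-0.1611888  -0.64999762 -0.56139513]
wrist red [188 239  38  16 326] [206.8 246.5] mean [ 0.5691 -0.0326  0.0347] zmed 0.0348 rect [569.8 -33.3] [47.2 19.7] 79.3
wrist red [296 240  36  15 348] [313.2 246.6] mean [0.5949 0.1055 0.0346] zmed 0.0346 rect [595.9 105.8] [47.3 19.7] 76.8
wrist org [250 168  16   9  43] [256.6 170.4] mean [0.4697 0.0535 0.0824] zmed 0.0827 rect [470.1  52.9] [ 2.2 14.2] 11.5
wrist org [267 169   4   8  10] [268.5 172.3] mean [0.4751 0.0656 0.0819] zmed 0.0814 rect [474.8  65.5] [3.5 0.3] 22.0
wrist org [252 176  17  16  53] [260.4 183.5] mean [0.4819 0.0551 0.0872] zmed 0.0873 rect [482.   54.6] [16.  16.5] 54.5
wrist brass [405  34  19  70 274] [417.1  61.4] mean [0.394  0.2464 0.0262] zmed 0.0263 rect [400.5 245.2] [20.2 71.5] 87.6
wrist brass [404  41   5   5  14] [406.1  43.1] mean [0.3729 0.2361 0.0238] zmed 0.024 rect [372.8 236. ] [3.1 4.2] 75.4
wrist bras
[... 1135 characters left out ...]
 mean [0.4392 0.2302 0.0215] zmed 0.0213 rect [439.2 230.1] [2.2 6.6] 76.8
wrist brass [405 109   7  12  30] [408.3 113.9] mean [0.4487 0.2384 0.0215] zmed 0.0213 rect [449.3 238.6] [ 6.7 12.6] 84.1
wrist brass [253 164  13   4  20] [259. 165.] mean [0.4735 0.0552 0.0376] zmed 0.0375 rect [473.6  55.2] [14.2  3.2] 83.6
wrist brass [  0 204   9   5  16] [  4.1 205.8] mean [ 0.4681 -0.2738  0.0303] zmed 0.0298 rect [ 467.6 -274. ] [13.1  3. ] 72.1
wrist brass [ 10 205  14   6  24] [ 17.2 207.9] mean [ 0.4736 -0.2575  0.0315] zmed 0.0315 rect [ 472.4 -257.5] [17.  6.] 79.1
wrist brass [242 262  36   6 215] [259.5 264.5] mean [0.611  0.0306 0.0314] zmed 0.0319 rect [611.3  30.6] [47.9  7.2] 79.8
```

View pics/w1.png

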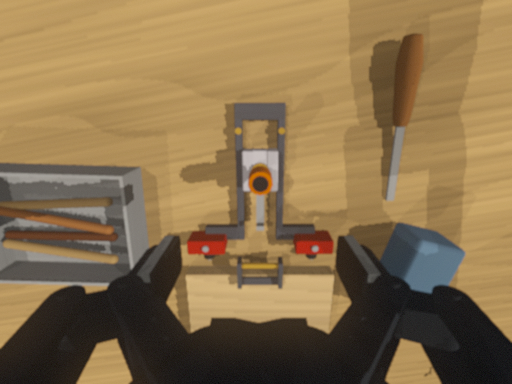

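Run:
```python
from h import *
z=np.load('w1.npz'); P={k:z[k] for k in ['camera_matrix','distortion','R','t']}; d=z['d']
a=z['im'][150:300,180:340,::-1]; cv2.imwrite('pics/w1c.png',cv2.resize(a,None,fx=4,fy=4,interpolation=cv2.INTER_CUBIC))
c=np.array([582.4,36.0])/1000; x=np.array([.984,-.178]); y=np.array([.178,.984])
for u in (207,260,313):
  print(u)
  for v in range(196,290):
    w=world(P,d,[u],[v])[0]; r=w[:2]-c; 
    if u==260 or 238<v<285: print(v,(1000*np.array([r@x+.06,r@y,w[2]])).round(1),z['im'][v,u],end=' | ')
```

```text
207
239 [ 51.6 -69.9  28.6] [103  42  24] | 240 [ 50.9 -69.1  32.7] [116  41  23] | 241 [ 51.8 -69.   33.8] [145  45  28] | 242 [ 53.4 -69.1  33.5] [168  43  26] | 243 [ 53.9 -68.8  35.3] [176  44  23] | 244 [ 55.1 -68.8  35.8] [173  45  26] | 245 [ 56.9 -69.1  35.1] [166  66  55] | 246 [ 56.8 -68.5  37.8] [152  95  85] | 247 [ 58.9 -68.9  36.8] [150 128 120] | 248 [ 60.3 -68.9  37. ] [157 145 138] | 249 [ 61.5 -68.9  37.5] [163 152 145] | 250 [ 63.2 -69.1  37.1] [165 145 137] | 251 [ 66.2 -69.7  34.4] [172 121 114] | 252 [ 67.5 -69.7  34.9] [178  82  72] | 253 [ 68.8 -69.8  35.2] [173  54  39] | 254 [ 77.9 -72.7  22.6] [144  52  35] | 255 [ 79.5 -72.7  22.7] [96 53 43] | 256 [ 81.1 -72.9  22.6] [63 49 38] | 257 [ 84.  -73.4  20.5] [62 53 40] | 258 [ 84.8 -73.3  21.7] [93 75 54] | 259 [100.  -78.2   0.2] [134 109  76] | 260 [101.  -78.    1.3] [160 131  86] | 261 [103.4 -78.4   0.3] [166 135  84] | 262 [104.6 -78.3   1. ] [166 133  82] | 263 [105.7 -78.2   2.1] [166 133  82] | 264 [108.2 -78.6   0.8] [163 132  83] | 265 [109.  -78.4   2.2] [149 120  75] | 266 [108.4 -77.7   5.7] [128
[... 5327 characters left out ...]
6.9] [113  92  62] | 268 [109.6  78.1   9.7] [113  90  60] | 269 [109.3  77.5  12.7] [115  91  60] | 270 [108.9  76.9  15.7] [115  94  60] | 271 [108.7  76.4  18.4] [114  90  61] | 272 [109.5  76.2  19.5] [109  87  56] | 273 [109.5  75.7  22. ] [113  92  58] | 274 [109.4  75.2  24.4] [145 118  79] | 275 [110.2  75.   25.6] [179 148 100] | 276 [111.5  75.   26.1] [198 166 114] | 277 [113.2  75.1  26.1] [206 175 121] | 278 [117.1  75.9  23. ] [208 177 126] | 279 [117.8  75.7  24.2] [210 179 127] | 280 [119.   75.7  24.9] [209 178 124] | 281 [120.9  75.9  24.6] [209 177 126] | 282 [122.2  75.8  25.2] [208 178 126] | 283 [124.1  76.   24.9] [207 176 122] | 284 [126.6  76.3  23.8] [206 175 121] |
```

View pics/w1c.png

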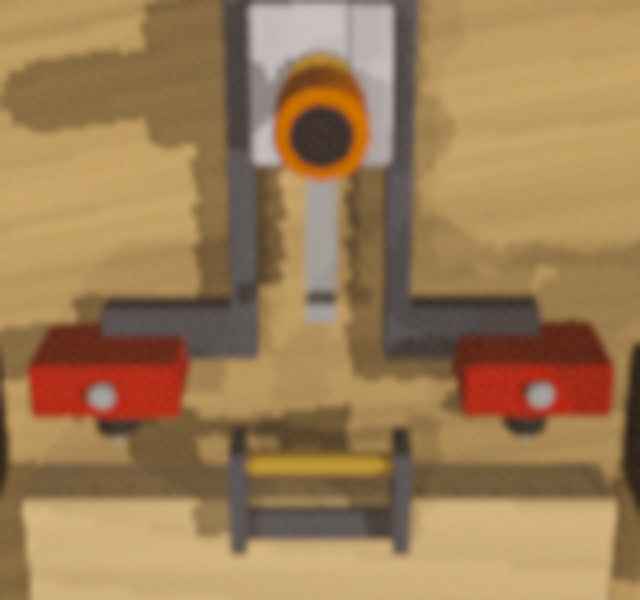

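```bash
python3 -m creep '{"delta_rot":[[0,0,0],[0,0,0],[0,0,0],[0,0,0],[0,0,0],[0,0,0],[0,0,0],[0,0,0],[0,0,0],[0,0,0]],"linear":[[0,0,-2],[0,0,-5],[0,0,-8],[0,0,-10],[0,0,-10.8],[0,0,-10.8],[0,0,-10.8],[0,0,-10.8],[0,0,-10.8],[0,0,-10.8]],"grip":[-1,-1,-1,-1,-0.5,0,0.5,1,1,1]}' 60; python3 -m creep '{"delta_rot":[[0,0,0],[0,0,0],[0,0,0],[0,0,0],[0,0,0],[0,0,0],[0,0,0],[0,0,0],[0,0,0],[0,0,0]],"linear":[[0,0,0],[0,0,0],[0,0,0],[0,0,0],[0,0,0],[0,0,0],[0,0,0],[0,0,0],[0,0,0],[0,0,0]],"grip":[1,1,1,1,1,1,1,1,1,1]}' 60
python3 - <<'E'
from h import *
s=env.read_state();print(s['tcp_pos'],s['wrist_force'],s['opening'])
for n in ('wrist','side'):
    im,d,P=cap(n,n+'2.png')
E
```

```text
t: 4.2
tcp_pos: [0.4829, 0.0532, 0.0569]
eef_rot: [[0.183, 0.983, 0.003], [0.983, -0.183, 0.0], [0.001, 0.003, -1.0]]
wrist_force: [0.5, -0.0, -0.1]
opening: 0.0118
t: 5.03
tcp_pos: [0.4816, 0.0531, 0.0552]
eef_rot: [[0.183, 0.983, -0.0], [0.983, -0.183, 0.0], [-0.0, -0.0, -1.0]]
wrist_force: [0.4, 0.1, -0.6]
opening: -0.0001
[0.48159144 0.05309298 0.05519668] [ 0.41607097  0.12059889 -0.61931569] -0.00010977920826875102
```

View pics/wrist2.png

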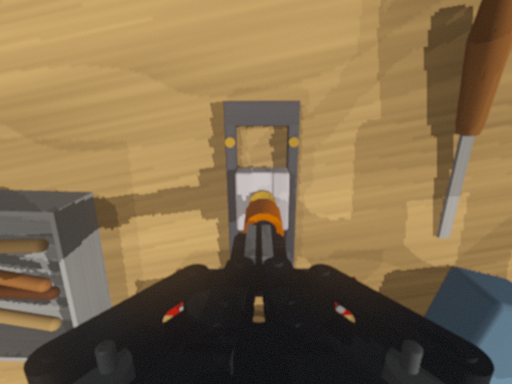

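View pics/side2.png

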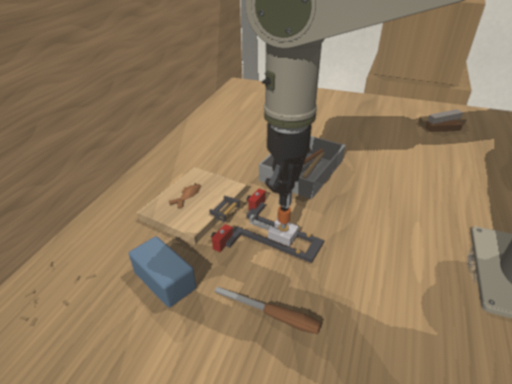

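Run:
```python
from m import *
c=np.array([582.4,36.0])/1000; x=np.array([.984,-.178]); y=np.array([.178,.984])
for n in ('side','wrist','top'):
    im,d,P=cap(n,n+'3.png'); W,hsv=analyse(n,im,d,P)
    cc={'side':(180,250,240,340),'wrist':(160,290,200,320),'top':(150,290,190,310)}[n]
    a=im[cc[0]:cc[1],cc[2]:cc[3],::-1]; cv2.imwrite('pics/%s3c.png'%n,cv2.resize(a,None,fx=5,fy=5,interpolation=cv2.INTER_CUBIC))
    if n=='wrist':
        for v in range(180,270,4): 
            w=W[v,263]; r=w[:2]-c; print(v,im[v,263],(1000*np.array([r@x+.06,r@y,w[2]])).round(1))
    o=(hsv[...,0]<14)&(hsv[...,0]>4)&(hsv[...,1]>150)&(d>0)&(W[...,2]>.04)&(W[...,2]<.1)&(abs(W[...,0]-.48)<.05)&(abs(W[...,1]-.05)<.05)
    w=W[o]; r=w[:,:2]-c; print(n,len(w),(1000*np.c_[r@x+.06,r@y,w[:,2]]).round(0)[::6].tolist())
```

```text
side red [259 190   5   4  11] [260.7 191.4] mean [ 0.5654 -0.0451  0.0334] zmed 0.0332 rect [564.7 -45.1] [ 6.4 14.6] 42.6
side red [250 196   9   7  33] [253.6 198.4] mean [ 0.5722 -0.0151  0.0333] zmed 0.0334 rect [572.1 -15.7] [15.1 17.7] 2.9
side red [223 226   7   4  19] [226.2 227.5] mean [0.5927 0.0955 0.0341] zmed 0.0339 rect [592.3  95.9] [10.  11.9] 78.2
side red [217 234   5   4   8] [219.  235.2] mean [0.5974 0.1213 0.0339] zmed 0.0341 rect [597.7 121. ] [ 3.3 13.1] 57.5
side org [279 208  11  15 128] [283.8 215.3] mean [0.4795 0.0658 0.0834] zmed 0.0845 rect [480.   63.7] [19.8 16.5] 16.6
side brass [225 204  10   9  14] [229.6 208.1] mean [0.6115 0.0321 0.0309] zmed 0.0311 rect [611.9  31.7] [33.8  4.6] 76.1
side 128 [[-34.0, 8.0, 87.0], [-52.0, -0.0, 86.0], [-53.0, 2.0, 85.0], [-46.0, 11.0, 86.0], [-38.0, 16.0, 85.0], [-49.0, 11.0, 85.0], [-40.0, 15.0, 81.0], [-52.0, 13.0, 85.0], [-43.0, 17.0, 81.0], [-53.0, 10.0, 81.0], [-45.0, 16.0, 79.0], [-54.0, 8.0, 77.0], [-47.0, 15.0, 76.0], [-38.0, 15.0, 70.0], [-51.0, 11.0, 73.0], [-46.0, 16.0, 72.0], [-54.0, 7.0, 68.0], [-49
[... 3611 characters left out ...]
, 84.0], [-50.0, 11.0, 71.0], [-54.0, -6.0, 82.0], [-55.0, -2.0, 85.0], [-55.0, 1.0, 86.0], [-49.0, -11.0, 71.0], [-53.0, -6.0, 82.0], [-54.0, 5.0, 85.0], [-51.0, -9.0, 79.0], [-54.0, -5.0, 85.0], [-51.0, -9.0, 81.0], [-52.0, 9.0, 83.0], [-50.0, 11.0, 79.0], [-50.0, -9.0, 84.0], [-49.0, -10.0, 84.0], [-50.0, 1.0, 86.0], [-49.0, 11.0, 85.0], [-50.0, 4.0, 87.0], [-49.0, -4.0, 88.0], [-49.0, -7.0, 87.0], [-49.0, 6.0, 87.0], [-53.0, -8.0, 99.0], [-47.0, 8.0, 86.0], [-46.0, 12.0, 86.0], [-45.0, -10.0, 86.0], [-45.0, 9.0, 87.0], [-43.0, 9.0, 87.0], [-43.0, 9.0, 88.0]]
top red [271 193  19  11 111] [280.1 197.9] mean [ 0.5693 -0.037   0.0346] zmed 0.0345 rect [569.9 -36.6] [43.  17.7] 79.6
top 0 []
```

View pics/side3c.png

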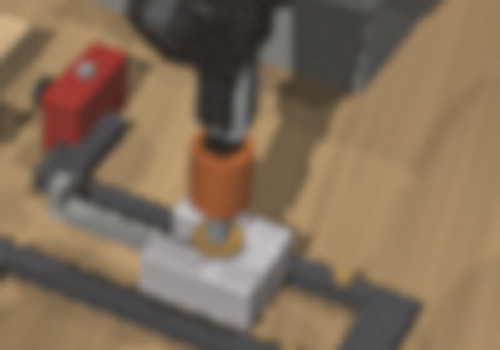

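View pics/wrist3c.png

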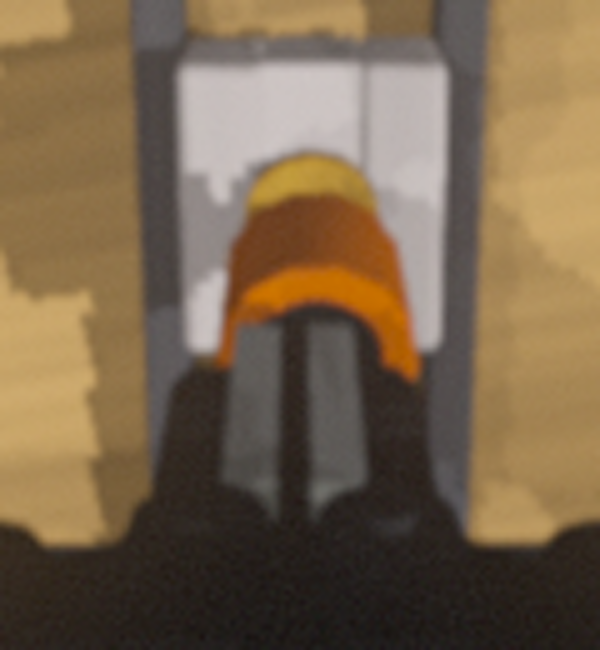

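Run:
```python
from m import *
c=np.array([582.4,36.0])/1000; x=np.array([.984,-.178]); y=np.array([.178,.984])
s=env.read_state(); print(s['tcp_pos'],s['opening'],s['joint_pos'],s['wrist_force'])
im,d,P=cap('side','side4.png')
for u in (280,284,288):
  for v in range(190,214,1):
    w=world(P,d,[u],[v])[0]; r=w[:2]-c; print(u,v,im[v,u],(1000*np.array([r@x+.06,r@y,w[2]])).round(1))
a=im[150:240,230:330,::-1]; cv2.imwrite('pics/side4c.png',cv2.resize(a,None,fx=6.5,fy=6.5,interpolation=cv2.INTER_NEAREST))
P=env.camera_params('wrist');print(-np.array(P['R']).T@P['t'])
```

```text
[0.48158335 0.05309494 0.05519008] -2.2841827640027937e-05 [ 3.93545759e-03 -7.08447508e-02  1.95302053e+00 -1.87785773e-06
  1.25941687e+00 -1.38294300e+00] [-0.6091448  -0.12870467  0.2933513 ]
280 190 [44 40 37] [-53.5  48.  164.7]
280 191 [43 39 35] [-53.9  48.6 163.1]
280 192 [43 38 35] [-52.7  46.1 158.7]
280 193 [47 40 37] [-50.6  41.4 152.6]
280 194 [52 46 41] [-46.4  32.2 142.5]
280 195 [57 52 44] [-38.4  15.1 125.6]
280 196 [63 56 50] [-38.3  14.7 122.9]
280 197 [64 60 53] [-38.1  14.1 120. ]
280 198 [63 58 53] [-37.9  13.4 117. ]
280 199 [59 55 49] [-38.   13.6 114.8]
280 200 [59 55 50] [-38.3  13.9 112.7]
280 201 [58 53 48] [-38.1  13.3 109.7]
280 202 [59 55 51] [-38.9  14.8 108.6]
280 203 [64 58 52] [-39.2  15.2 106.6]
280 204 [88 75 63] [-38.9  14.5 103.5]
280 205 [121  94  73] [-35.3   6.6  93.9]
280 206 [134  92  65] [-32.3   0.   85.4]
280 207 [122  78  51] [-33.8   3.   85.6]
280 208 [110  67  43] [-35.9   7.3  87. ]
280 209 [118  71  43] [-36.7   8.7  85.7]
280 210 [139  81  48] [-38.3  11.9  86.2]
280 211 [154  89  51] [-39.3  13.8  85.5]
280 212 [153  88  50] [-3
[... 1328 characters left out ...]
8 [114 114 113] [-51.7   7.4 118.2]
288 199 [118 119 117] [-51.5   6.5 115.1]
288 200 [117 119 117] [-51.9   7.3 113.4]
288 201 [116 117 116] [-52.2   7.5 111.2]
288 202 [113 114 113] [-52.2   7.4 108.7]
288 203 [111 112 111] [-52.5   7.7 106.6]
288 204 [112 113 111] [-52.7   7.9 104.3]
288 205 [118 116 113] [-51.7   5.2  99.5]
288 206 [124 116 110] [-53.3   8.7 100.1]
288 207 [120  99  89] [-47.7  -4.5  85.8]
288 208 [113  78  62] [-48.8  -2.3  85.3]
288 209 [119  72  47] [-50.9   2.2  86.8]
288 210 [142  82  48] [-51.4   3.1  85.2]
288 211 [159  91  52] [-53.    6.4  85.7]
288 212 [153  88  51] [-53.8   7.9  84.6]
288 213 [132  78  45] [-54.2   8.5  82.6]
[0.40718177 0.06606232 0.23659768]
```

View pics/side4c.png

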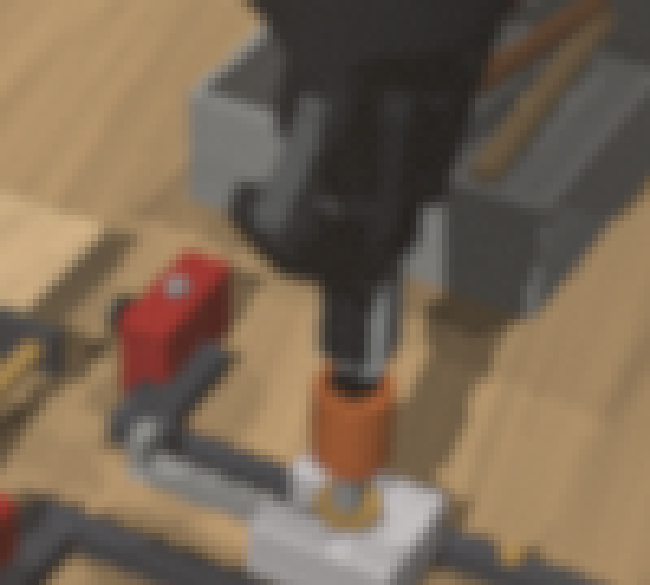

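```bash
python3 -m creep '{"delta_rot":[[0,0,0],[0,0,0],[0,0,0],[0,0,0],[0,0,0],[0,0,0],[0,0,0],[0,0,0],[0,0,0],[0,0,0]],"linear":[[0,0,0.5],[0,0,0.5],[0,0,0.5],[0,0,0.5],[0,0,0.5],[0,0,0.5],[0,0,0.5],[0,0,0],[0,0,-1],[0,0,-2.2]],"grip":[-1,-1,-1,-1,-1,-1,-1,-1,-1,-1]}' 60; python3 -m creep '{"delta_rot":[[0,0,0],[0,0,0],[0,0,0],[0,0,0],[0,0,0],[0,0,0],[0,0,0],[0,0,0],[0,0,0],[0,0,0]],"linear":[[0,0,-0.7],[0,0,-1.4],[0,0,-2],[0,0,-2.2],[0,0,-2.2],[0,0,-2.2],[0,0,-2.2],[0,0,-2.2],[0,0,-2.2],[0,0,-2.2]],"grip":[-1,-1,-1,-1,-1,-1,-1,-1,-1,-1]}' 60
python3 - <<'E'
from h import *
im,d,P=cap('side','side5.png'); a=im[150:240,210:330,::-1]; cv2.imwrite('pics/side5c.png',cv2.resize(a,None,fx=6,fy=6,interpolation=cv2.INTER_CUBIC))
im,d,P=cap('wrist','wrist5.png')
E
```

```text
t: 6.17
tcp_pos: [0.4821, 0.0531, 0.0328]
eef_rot: [[0.183, 0.983, 0.001], [0.983, -0.183, 0.0], [0.0, 0.001, -1.0]]
wrist_force: [-0.6, -0.6, 0.1]
opening: 0.0853
t: 7.0
tcp_pos: [0.4819, 0.0531, 0.0115]
eef_rot: [[0.183, 0.983, 0.001], [0.983, -0.183, 0.0], [0.0, 0.001, -1.0]]
wrist_force: [0.0, -0.3, 0.2]
opening: 0.0857
```

View pics/side5c.png

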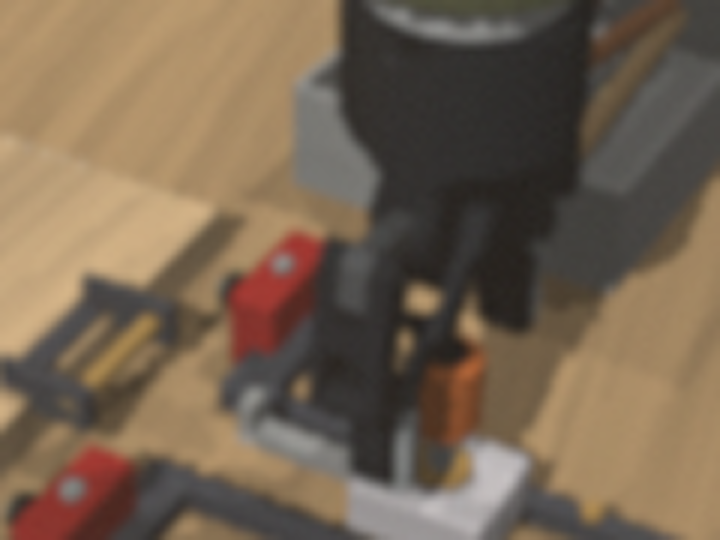

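View pics/wrist5.png

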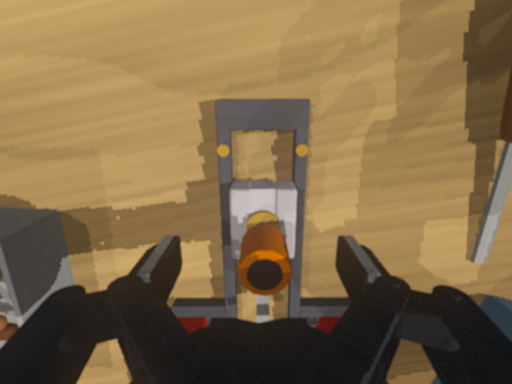

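```bash
python3 -m creep '{"delta_rot":[[0,0,0],[0,0,0],[0,0,0],[0,0,0],[0,0,0],[0,0,0],[0,0,0],[0,0,0],[0,0,0],[0,0,0]],"linear":[[0,0,0],[0,0,0],[0,0,0],[0,0,0],[0,0,0],[0,0,0],[0,0,0],[0,0,0],[0,0,0],[0,0,0]],"grip":[-0.5,0,1,1,1,1,1,1,1,1]}' 60;  python3 - <<'E'
from h import *
im,d,P=cap('side','side6.png'); a=im[150:240,210:330,::-1]; cv2.imwrite('pics/side6c.png',cv2.resize(a,None,fx=6,fy=6,interpolation=cv2.INTER_CUBIC))
im,d,P=cap('wrist','wrist6.png')
s=env.read_state();print(s)
E
```

```text
t: 7.93
tcp_pos: [0.4821, 0.0555, 0.0118]
eef_rot: [[0.182, 0.983, 0.001], [0.983, -0.182, 0.004], [0.004, 0.001, -1.0]]
wrist_force: [0.4, 12.5, 3.2]
opening: 0.0246
{'t': 8.0333, 'joint_pos': array([ 0.00593965, -0.00984299,  1.98113106,  0.00388457,  1.16910881,
       -1.38293884]), 'qvel': array([ 0.00031502,  0.00035765, -0.00101306,  0.00050338,  0.00123682,
        0.00258017]), 'joint_torque': array([-6.07239962e+00, -4.22305226e+01, -4.26976669e+01, -3.71236883e+00,
       -5.38030209e-02, -1.86693919e-02]), 'tcp_pos': array([0.48212176, 0.05550511, 0.0118047 ]), 'eef_rot': array([[ 1.82405282e-01,  9.83222725e-01,  1.17722749e-03],
       [ 9.83216328e-01, -1.82408384e-01,  3.58241892e-03],
       [ 3.73705185e-03,  5.04017156e-04, -9.99992890e-01]]), 'wrist_force': array([ 0.19847439, 12.95253987,  2.78586638]), 'torque': array([ 1.66944926,  0.0226983 , -0.09440226]), 'opening': 0.02439511625066754}
```

View pics/side6c.png

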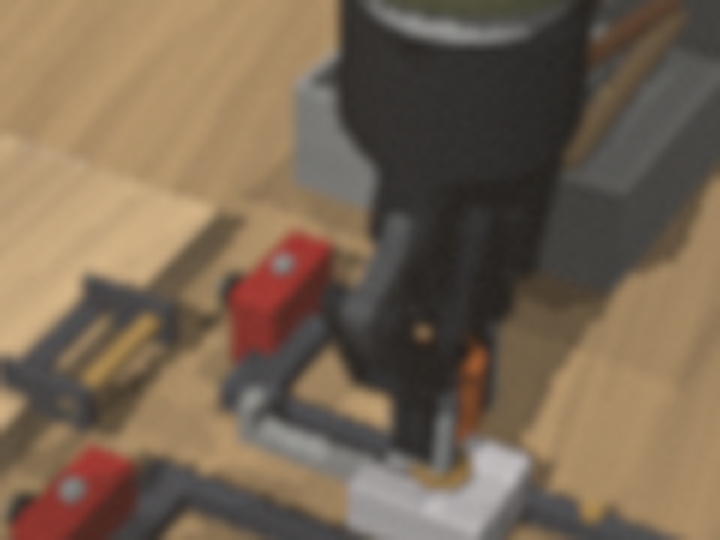

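View pics/wrist6.png

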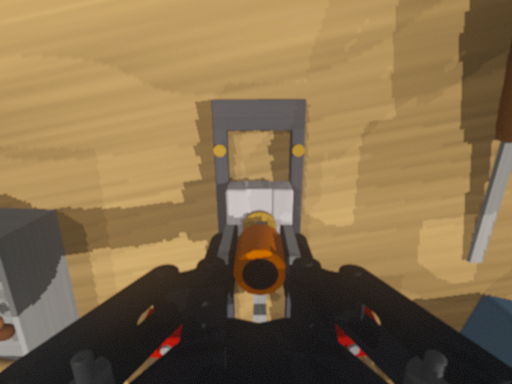

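Run:
```python
from h import *
c=np.array([582.4,36.0])/1000; x=np.array([.984,-.178]); y=np.array([.178,.984])
im,d,P=cap('side')
for u in (277,279,281,283):
  for v in range(214,232):
    w=world(P,d,[u],[v])[0]; r=w[:2]-c; print(u,v,im[v,u],(1000*np.array([r@x+.06,r@y,w[2]])).round(1))
```

```text
277 214 [46 43 41] [-52.   53.2 112.7]
277 215 [45 42 40] [-51.2  51.2 108.4]
277 216 [46 43 41] [-51.1  51.  105.8]
277 217 [49 46 44] [-49.4  47.3  99.8]
277 218 [48 45 44] [-40.   27.7  78.2]
277 219 [49 47 45] [-40.9  29.3  77.2]
277 220 [50 48 46] [-40.8  28.9  74.3]
277 221 [49 46 44] [-40.6  28.3  71.1]
277 222 [50 47 46] [-41.1  29.3  69.5]
277 223 [49 46 44] [-39.9  26.5  64.1]
277 224 [51 48 46] [-39.3  25.   60. ]
277 225 [73 71 70] [-40.6  27.6  60. ]
277 226 [107 104 102] [-40.   26.1  55.8]
277 227 [124 120 116] [-25.9  -3.4  23. ]
277 228 [122 115 111] [-26.1  -3.3  20.3]
277 229 [139 134 131] [-33.5  12.   33.2]
277 230 [155 151 151] [-34.5  13.9  32.5]
277 231 [161 158 157] [-35.4  15.7  31.6]
279 214 [44 39 35] [-53.5  47.9 109.4]
279 215 [45 43 38] [-53.1  46.8 105.9]
279 216 [45 40 37] [-54.3  49.1 105.7]
279 217 [46 41 39] [-53.6  47.6 101.9]
279 218 [48 45 42] [-53.   46.   97.9]
279 219 [50 48 45] [-45.7  30.5  80.2]
279 220 [51 49 47] [-45.7  30.2  77.5]
279 221 [51 49 48] [-46.2  31.1  75.8]
279 222 [51 49 46] [-44.8  27.9  70. ]
279 223 [49 46 44] [-44.6  27
[... 1088 characters left out ...]
]
283 215 [52 49 47] [-52.3  27.3  90.9]
283 216 [63 61 59] [-49.6  21.1  82.4]
283 217 [65 65 63] [-49.5  20.8  79.6]
283 218 [73 73 71] [-50.5  22.8  79. ]
283 219 [91 91 89] [-49.8  20.9  74.6]
283 220 [105 106 104] [-50.8  22.8  74. ]
283 221 [109 110 108] [-50.4  21.8  70.4]
283 222 [108 110 108] [-50.3  21.3  67.4]
283 223 [109 110 108] [-50.3  21.1  64.5]
283 224 [111 112 110] [-50.5  21.2  62.1]
283 225 [111 112 110] [-50.9  21.8  60.1]
283 226 [112 113 113] [-51.8  23.5  59.2]
283 227 [114 113 111] [-51.3  22.1  55.1]
283 228 [122 113 101] [-51.7  22.8  53.2]
283 229 [133 111  80] [-45.7   9.3  36.7]
283 230 [139 113  76] [-46.7  11.2  35.9]
283 231 [148 130 112] [-47.6  12.9  34.9]
```

```bash
python3 -m creep '{"delta_rot":[[0,0,0],[0,0,0],[0,0,0],[0,0,0],[0,0,0],[0,0,0],[0,0,0],[0,0,0],[0,0,0],[0,0,0]],"linear":[[0.02,0.12,0],[0.04,0.24,0],[0.04,0.24,-0.3],[0.04,0.24,-0.6],[0.04,0.24,-0.9],[0.04,0.24,-1.2],[0.04,0.24,-1.4],[0.04,0.24,-1.5],[0.04,0.24,-1.5],[0.04,0.24,-1.5]],"grip":[1,1,1,1,1,1,1,1,1,1]}' 80;  python3 - <<'E'
from h import *
c=np.array([582.4,36.0])/1000; x=np.array([.984,-.178]); y=np.array([.178,.984])
im,d,P=cap('wrist','wrist7.png');s=env.read_state();print(s['tcp_pos'],s['wrist_force'],s['opening'])
for u in (260,):
  for v in range(285,325):
    w=world(P,d,[u],[v])[0]; r=w[:2]-c; print(u,v,im[v,u],(1000*np.array([r@x+.06,r@y,w[2]])).round(1))
im,d,P=cap('side','side7.png'); a=im[150:240,210:330,::-1]; cv2.imwrite('pics/side7c.png',cv2.resize(a,None,fx=6,fy=6,interpolation=cv2.INTER_CUBIC))
E
```

```text
t: 8.92
tcp_pos: [0.4836, 0.0555, -0.0021]
eef_rot: [[0.183, 0.983, 0.003], [0.983, -0.183, 0.0], [0.001, 0.003, -1.0]]
wrist_force: [-3.9, 1.8, 16.2]
opening: 0.0243
[ 0.48357845  0.05544457 -0.00215419] [-4.84315584  2.06697945 16.10596632] 0.02418294593844385
260 285 [36 29 25] [-34.9   1.2  72.8]
260 286 [38 30 25] [-34.4   1.2  72.9]
260 287 [33 25 20] [-33.7   1.2  72.7]
260 288 [37 24 21] [-33.1   1.2  72.7]
260 289 [66 38 24] [-33.3   1.2  73.6]
260 290 [96 49  9] [-31.3   1.2  71.9]
260 291 [113  59  12] [-31.9   1.2  73.4]
260 292 [114  55   0] [-30.5   1.2  72.3]
260 293 [115  59  18] [-29.9   1.2  72.3]
260 294 [126  87  69] [-29.2   1.2  72.1]
260 295 [145 128 116] [24.   1.3  8.2]
260 296 [161 154 146] [24.4  1.3  8.9]
260 297 [163 160 153] [25.3  1.3  8.9]
260 298 [160 157 151] [27.7  1.3  7.1]
260 299 [163 160 153] [26.9  1.3  9.2]
260 300 [163 160 153] [28.4  1.3  8.6]
260 301 [163 160 153] [28.8  1.3  9.2]
260 302 [158 155 148] [30.1  1.3  8.8]
260 303 [136 132 126] [31.   1.3  8.8]
260 304 [103 100  94] [30.8  1.3 10.1]
260 305 [88 84 80] [29.8  1.3 12.3]
260 306 [88 84 80] [29.5  1.3 13.7]
260 307 [89 86 83] [-116.7    1.   179.1]
260 308 [91 86 83] [30.9  1.3 14.3]
260 309 [90 85 82] [30.1  1.3 16.2]
260 310 [89 85 82] [30.9  1.3 16.4]
260 311 [89 83 81] [30.4  1.3 17.9]
260 312 [87 81 79] [30.6  1.3 18.7]
260 313 [92 86 85] [29.8  1.2 20.6]
260 314 [119 116 111] [31.3  1.2 19.9]
260 315 [153 149 142] [32.3  1.2 19.8]
260 316 [170 166 160] [31.9  1.2 21.3]
260 317 [173 170 163] [33.2  1.2 20.8]
260 318 [173 169 163] [34.6  1.2 20.3]
260 319 [173 169 163] [35.   1.2 20.8]
260 320 [173 168 159] [37.3  1.2 19.4]
260 321 [166 153 135] [56.5  1.2  0.6]
260 322 [135 117  97] [-51.    1.1 111.7]
260 323 [76 64 48] [-50.7   1.1 111.9]
260 324 [38 31 31] [-50.3   1.1 111.8]
```

View pics/side7c.png

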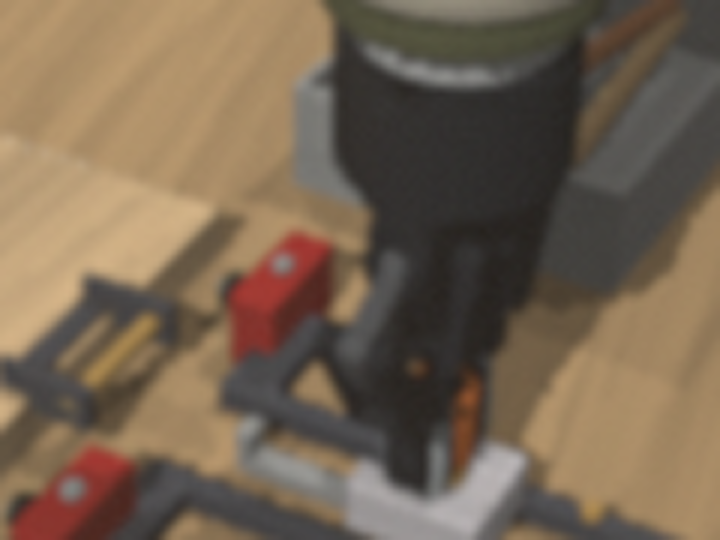

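View pics/wrist7.png

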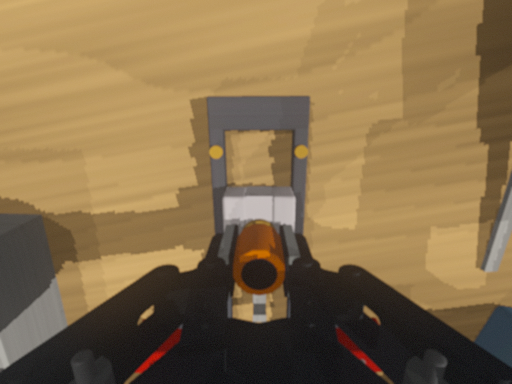

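```bash
python3 -m creep '{"delta_rot":[[0,0,0],[0,0,0],[0,0,0],[0,0,0],[0,0,0],[0,0,0],[0,0,0],[0,0,0],[0,0,0],[0,0,0]],"linear":[[0.5,-0.09,0],[1.2,-0.22,0],[2,-0.36,0],[2.8,-0.51,0],[3.6,-0.65,0],[4.4,-0.8,0],[5.2,-0.94,0],[5.8,-1.05,0],[6.1,-1.1,0],[6.1,-1.1,0]],"grip":[1,1,1,1,1,1,1,1,1,1]}' 80;  python3 - <<'E'
from m import *
c=np.array([582.4,36.0])/1000; x=np.array([.984,-.178]); y=np.array([.178,.984])
s=env.read_state();r=s['tcp_pos'][:2]-c;print(s['tcp_pos'],r@x+.06,r@y,s['wrist_force'],s['opening'])
im,d,P=cap('side','side8.png'); a=im[150:250,180:300,::-1]; cv2.imwrite('pics/side8c.png',cv2.resize(a,None,fx=6,fy=6,interpolation=cv2.INTER_CUBIC))
im,d,P=cap('wrist','wrist8.png')
E
```

```text
t: 9.85
tcp_pos: [0.5451, 0.0443, -0.0021]
eef_rot: [[0.183, 0.983, 0.003], [0.983, -0.183, 0.0], [0.001, 0.003, -1.0]]
wrist_force: [-0.9, 1.3, 13.5]
opening: 0.0244
[ 0.54510266  0.04430637 -0.00208687] 0.02182088166978096 0.0015345412817774865 [-0.90074727  1.28472575 13.49174889] 0.02442829848479555
```

View pics/side8c.png

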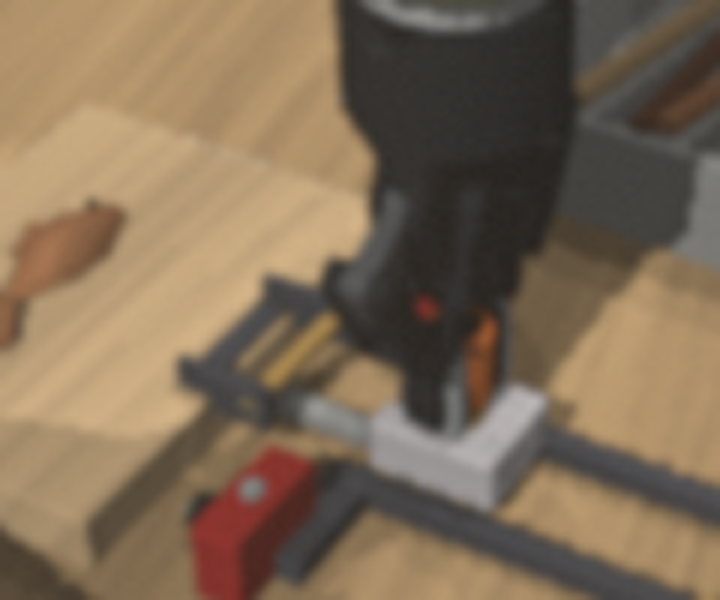

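View pics/wrist8.png

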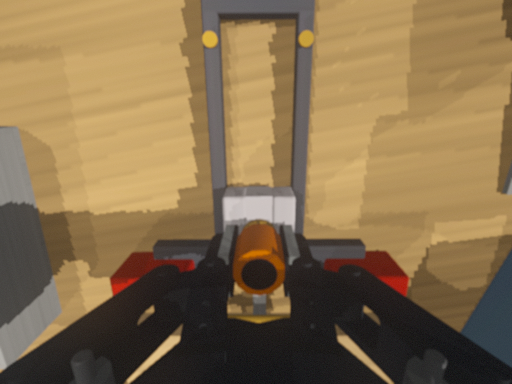

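```bash
python3 -m creep '{"delta_rot":[[0,0,0],[0,0,0],[0,0,0],[0,0,0],[0,0,0],[0,0,0],[0,0,0],[0,0,0],[0,0,0],[0,0,0]],"linear":[[0.1,-0.02,0],[0.2,-0.04,0],[0.3,-0.05,0],[0.4,-0.07,0],[0.5,-0.09,0],[0.6,-0.11,0],[0.6,-0.11,0],[0.6,-0.11,0],[0.6,-0.11,0],[0.6,-0.11,0]],"grip":[1,1,1,1,1,1,1,1,1,1]}' 80;  python3 - <<'E'
from m import *
c=np.array([582.4,36.0])/1000; x=np.array([.984,-.178]); y=np.array([.178,.984])
s=env.read_state();r=s['tcp_pos'][:2]-c;print(s['tcp_pos'],r@x+.06,r@y,s['wrist_force'],s['opening'])
im,d,P=cap('side','side9.png'); a=im[150:250,180:280,::-1]; cv2.imwrite('pics/side9c.png',cv2.resize(a,None,fx=6,fy=6,interpolation=cv2.INTER_CUBIC))
im,d,P=cap('top','top9.png');a=im[140:230,190:310,::-1]; cv2.imwrite('pics/top9c.png',cv2.resize(a,None,fx=6,fy=6,interpolation=cv2.INTER_CUBIC))
E
```

```text
t: 10.78
tcp_pos: [0.5504, 0.0434, -0.0021]
eef_rot: [[0.183, 0.983, 0.002], [0.983, -0.183, 0.0], [0.0, 0.002, -1.0]]
wrist_force: [-4.4, 1.4, 15.6]
opening: 0.024
[ 0.5503582   0.04335846 -0.00211998] 0.027161059781976353 0.0015372877507231738 [-4.38329749  1.35135721 15.58303795] 0.02396389864716364
```

View pics/side9c.png

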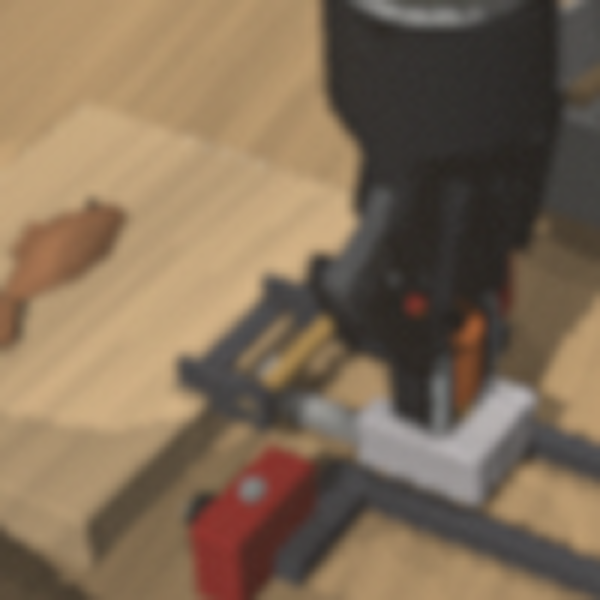

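View pics/top9c.png

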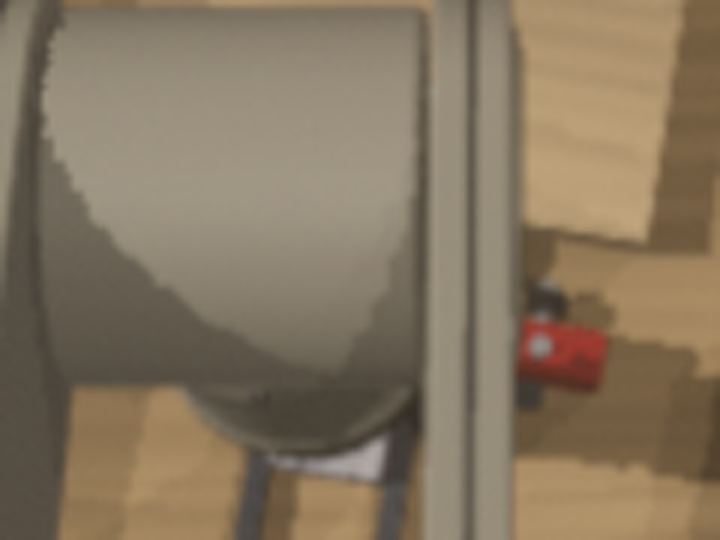

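```bash
python3 -m creep '{"delta_rot":[[0,0,0],[0,0,0],[0,0,0],[0,0,0],[0,0,0],[0,0,0],[0,0,0],[0,0,0],[0,0,0],[0,0,0]],"linear":[[0.05,0,0.1],[0.05,0,0.2],[0.05,0,0.3],[0.05,0,0.4],[0.05,0,0.5],[0.05,0,0.6],[0.05,0,0.7],[0.05,0,0.75],[0.05,0,0.75],[0.05,0,0.75]],"grip":[1,1,1,1,1,1,1,1,1,1]}' 80
```

```text
t: 11.72
tcp_pos: [0.5502, 0.0434, 0.0042]
eef_rot: [[0.183, 0.983, 0.001], [0.983, -0.183, 0.0], [0.0, 0.001, -1.0]]
wrist_force: [-0.6, 3.0, 7.3]
opening: 0.0243
```

```bash
python3 -m creep '{"delta_rot":[[0,0,0],[0,0,0],[0,0,0],[0,0,0],[0,0,0],[0,0,0],[0,0,0],[0,0,0],[0,0,0],[0,0,0]],"linear":[[0,0,0.15],[0,0,0.3],[0,0,0.45],[0,0,0.6],[0,0,0.7],[0,0,0.75],[0,0,0.8],[0,0,0.8],[0,0,0.8],[0,0,0.8]],"grip":[1,1,1,1,1,1,1,1,1,1]}' 80;  python3 - <<'E'
from m import *
c=np.array([582.4,36.0])/1000; x=np.array([.984,-.178]); y=np.array([.178,.984])
s=env.read_state();r=s['tcp_pos'][:2]-c;print(s['tcp_pos'],r@x+.06,r@y,s['wrist_force'],s['opening'])
im,d,P=cap('side','side10.png'); a=im[150:250,180:280,::-1]; cv2.imwrite('pics/side10c.png',cv2.resize(a,None,fx=6,fy=6,interpolation=cv2.INTER_CUBIC))
for v in range(205,216):
  for u in (223,224,225,226,227): 
    w=world(P,d,[u],[v])[0]; r=w[:2]-c; print(u,v,im[v,u],(1000*np.array([r@x+.06,r@y,w[2]])).round(1),end=' ')
  print()
E
```

```text
t: 12.55
tcp_pos: [0.5501, 0.0433, 0.0119]
eef_rot: [[0.183, 0.983, 0.001], [0.983, -0.183, -0.0], [0.0, 0.001, -1.0]]
wrist_force: [3.5, 2.2, 3.5]
opening: 0.0238
[0.55005554 0.04334049 0.0118766 ] 0.02686643933725913 0.001465729391159975 [3.53273459 2.18127117 3.51392864] 0.02382149469477081
223 205 [94 93 90] [111.6  -4.8  26.5] 224 205 [118 117 113] [103.7   2.   34.5] 225 205 [137 134 128] [103.   -0.7  32.9] 226 205 [136 130 119] [100.9  -1.6  33.1] 227 205 [115 105  91] [108.8 -16.3  19.4] 
223 206 [114 112 109] [106.    3.   31.5] 224 206 [137 136 132] [102.5   4.   33.6] 225 206 [137 137 132] [100.2   3.3  34. ] 226 206 [119 118 113] [98.7  1.7 33.4] 227 206 [102  95  86] [108.2 -15.2  17.4] 
223 207 [130 125 119] [101.6   9.2  34.8] 224 207 [136 135 130] [101.9   5.1  31.8] 225 207 [122 121 118] [98.2  6.4 34.2] 226 207 [100  98  93] [98.8  1.8 30.6] 227 207 [98 89 76] [108.1 -14.8  14.8] 
223 208 [132 126 117] [102.6   8.1  30.8] 224 208 [122 121 117] [98.9  9.4 33.2] 225 208 [102 102  98] [97.6  7.5 32.3] 226 208 [94 88 78] [98.6  2.4 28.3] 227 208 [117  99  74] [99.1 -2.
[... 682 characters left out ...]
19.  31.4] 225 212 [165 134  88] [91.4 17.  30.4] 226 212 [161 130  78] [89.4 16.1 30.6] 227 212 [143 115  70] [88.9 13.  28.5] 
223 213 [112  98  79] [91.8 24.1 32.7] 224 213 [140 116  81] [91.  21.6 31.1] 225 213 [153 123  77] [89.8 19.4 30. ] 226 213 [142 114  70] [88.6 17.5 29.1] 227 213 [117  95  63] [86.9 16.1 28.7] 
223 214 [87 78 69] [88.6 28.6 34.6] 224 214 [105  90  69] [86.9 27.3 34.3] 225 214 [117  96  66] [87.8 22.5 30.3] 226 214 [111  90  59] [86.8 20.2 29. ] 227 214 [94 79 57] [92.5  8.6 17.9] 
223 215 [72 69 69] [85.6 32.9 36.2] 224 215 [75 69 64] [83.6 32.  36.4] 225 215 [83 72 59] [82.9 29.4 34.7] 226 215 [87 73 55] [105.4  -5.   -0.9] 227 215 [82 71 56] [103.2  -5.8  -0.5]
```

View pics/side10c.png

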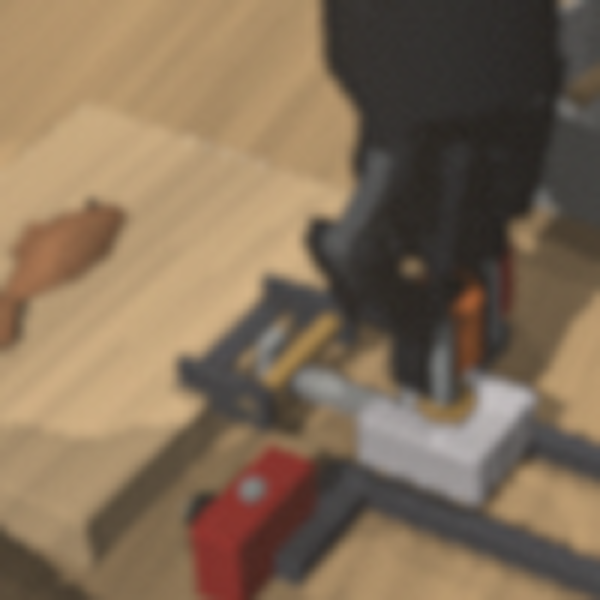

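```bash
python3 -m creep '{"delta_rot":[[0,0,0],[0,0,0],[0,0,0],[0,0,0],[0,0,0],[0,0,0],[0,0,0],[0,0,0],[0,0,0],[0,0,0]],"linear":[[-0.1,0.02,0],[-0.2,0.04,0],[-0.3,0.05,0],[-0.4,0.07,0],[-0.5,0.09,0],[-0.6,0.11,0],[-0.7,0.13,0],[-0.8,0.14,0],[-0.9,0.16,0],[-1,0.18,0]],"grip":[1,1,1,1,1,1,1,1,1,1]}' 80
python3 -m creep '{"delta_rot":[[0,0,0],[0,0,0],[0,0,0],[0,0,0],[0,0,0],[0,0,0],[0,0,0],[0,0,0],[0,0,0],[0,0,0]],"linear":[[-0.15,0.03,0],[-0.3,0.05,0],[-0.45,0.08,0],[-0.6,0.11,0],[-0.75,0.14,0],[-0.9,0.16,0],[-1,0.18,0],[-1,0.18,0],[-1,0.18,0],[-1,0.18,0]],"grip":[1,1,1,1,1,1,1,1,1,1]}' 80;  python3 - <<'E'
from m import *
c=np.array([582.4,36.0])/1000; x=np.array([.984,-.178]); y=np.array([.178,.984])
s=env.read_state();r=s['tcp_pos'][:2]-c;print(s['tcp_pos'],r@x+.06,r@y,s['wrist_force'],s['wrist_force'][:2]@x,s['opening'])
im,d,P=cap('side','side11.png'); a=im[150:250,180:280,::-1]; cv2.imwrite('pics/side11c.png',cv2.resize(a,None,fx=6,fy=6,interpolation=cv2.INTER_CUBIC))
E
```

```text
t: 13.43
tcp_pos: [0.541, 0.045, 0.0121]
eef_rot: [[0.183, 0.983, 0.003], [0.983, -0.183, -0.0], [0.0, 0.003, -1.0]]
wrist_force: [9.3, 0.8, -0.9]
opening: 0.0243
t: 14.27
tcp_pos: [0.5308, 0.0468, 0.012]
eef_rot: [[0.183, 0.983, 0.003], [0.983, -0.183, -0.0], [0.0, 0.003, -1.0]]
wrist_force: [7.7, 1.2, 0.1]
opening: 0.0242
[0.53079545 0.04681146 0.01202835] 0.007296682818730006 0.0014528665213731453 [7.65774208 1.22500475 0.07641048] 7.317167364470552 0.024182126027520394
```

View pics/side11c.png

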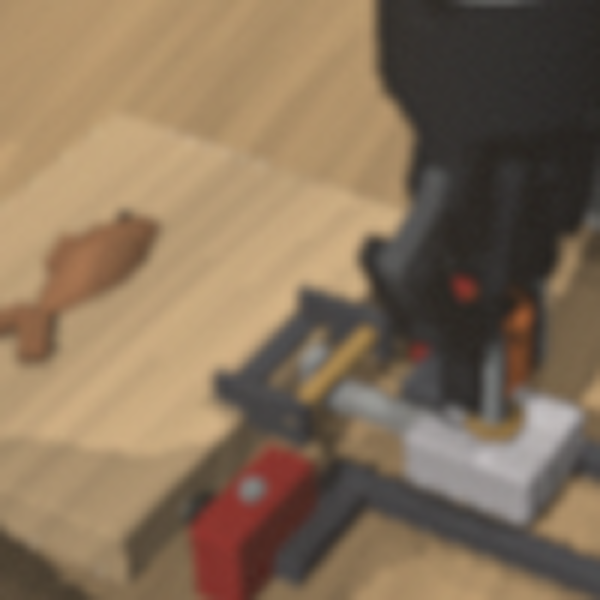

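```bash
python3 -m creep '{"delta_rot":[[0,0,0],[0,0,0],[0,0,0],[0,0,0],[0,0,0],[0,0,0],[0,0,0],[0,0,0],[0,0,0],[0,0,0]],"linear":[[-0.05,0.01,0],[-0.1,0.02,0],[-0.15,0.03,0],[-0.2,0.04,0],[-0.25,0.05,0],[-0.3,0.05,0],[-0.35,0.06,0],[-0.4,0.07,0],[-0.45,0.08,0],[-0.5,0.09,0]],"grip":[1,1,1,1,1,1,1,1,1,1]}' 80
python3 -m creep '{"delta_rot":[[0,0,0],[0,0,0],[0,0,0],[0,0,0],[0,0,0],[0,0,0],[0,0,0],[0,0,0],[0,0,0],[0,0,0]],"linear":[[-0.02,0,0],[-0.04,0.01,0],[-0.06,0.01,0],[-0.08,0.01,0],[-0.1,0.02,0],[-0.12,0.02,0],[-0.14,0.03,0],[-0.16,0.03,0],[-0.18,0.03,0],[-0.2,0.04,0]],"grip":[1,1,1,1,1,1,1,1,1,1]}' 80
```

```text
t: 15.15
tcp_pos: [0.5265, 0.0476, 0.012]
eef_rot: [[0.183, 0.983, 0.004], [0.983, -0.183, -0.0], [0.0, 0.004, -1.0]]
wrist_force: [14.6, -0.1, -4.9]
opening: 0.0244
t: 15.98
tcp_pos: [0.5264, 0.0476, 0.0122]
eef_rot: [[0.183, 0.983, 0.008], [0.983, -0.183, -0.001], [0.001, 0.008, -1.0]]
wrist_force: [24.0, -0.2, -12.8]
opening: 0.0243
```

Run:
```python
from m import *
c=np.array([582.4,36.0])/1000; x=np.array([.984,-.178]); y=np.array([.178,.984])
s=env.read_state();r=s['tcp_pos'][:2]-c;print(s['tcp_pos'],r@x+.06,r@y,s['wrist_force'],s['torque'],s['opening'])
im,d,P=cap('side','side12.png'); a=im[150:250,180:280,::-1]; cv2.imwrite('pics/side12c.png',cv2.resize(a,None,fx=6,fy=6,interpolation=cv2.INTER_CUBIC))
im,d,P=cap('wrist','wrist12.png'); a=im[180:384,120:400,::-1]; cv2.imwrite('pics/wrist12c.png',cv2.resize(a,None,fx=2.6,fy=2.6,interpolation=cv2.INTER_CUBIC))
```

```text
[0.52640864 0.04762605 0.01215014] 0.0028350626428067585 0.0014735725728410127 [ 24.01248201  -0.20984092 -12.75591955] [-0.44606224 -3.37435547  0.03740616] 0.02427589741750144
```

View pics/side12c.png

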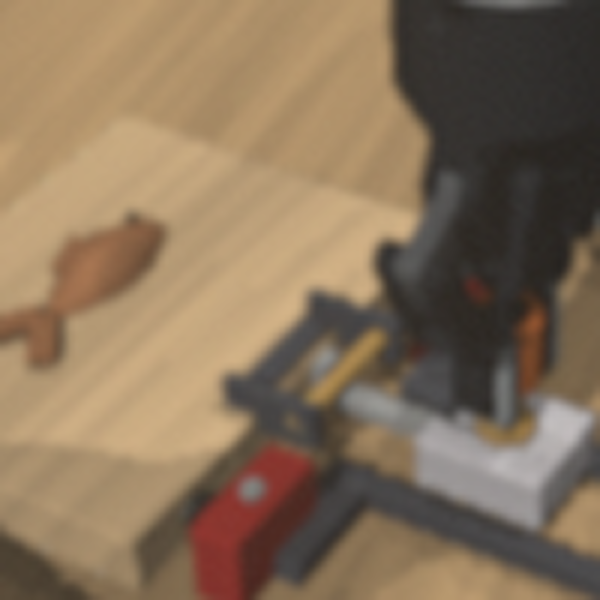

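View pics/wrist12c.png

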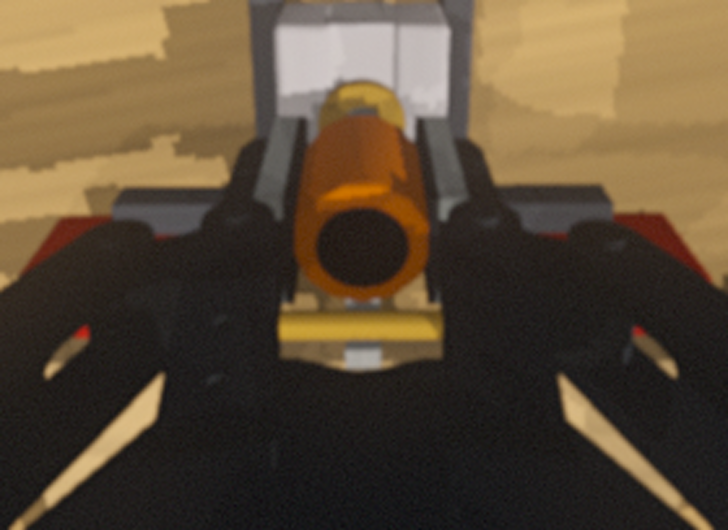

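Run:
```python
from m import *
c=np.array([582.4,36.0])/1000; x=np.array([.984,-.178]); y=np.array([.178,.984])
fs=[env.capture('side') for _ in range(3)]
im=fs[-1][0]; d=np.mean([f[1] for f in fs],0); P=env.camera_params('side')
W,hsv=analyse('side',im,d,P)
reg=(W[...,2]>0.0205)&(W[...,2]<0.029)&(W[...,0]>0.5)&(W[...,0]<0.9)&(np.abs(W[...,1])<0.25)&(hsv[...,1]<150)&(hsv[...,2]>110)&(d>0)
k,lab,st,cc=cv2.connectedComponentsWithStats(reg.astype(np.uint8)); i=1+np.argmax(st[1:,4])
w=W[lab==i]; r=cv2.minAreaRect((w[:,:2]*1000).astype(np.float32)); print(r); b=cv2.boxPoints(r)/1000-c; print((np.c_[b@x+.06,b@y]*1000).round(1))
# board face points (low z) and buffer
cx=(W[...,:2]-c)@x+.06; cy=(W[...,:2]-c)@y
m=(d>0)&(cx>.075)&(cx<.11)&(W[...,2]>.004)&(W[...,2]<.02)&(cy>.03)&(cy<.12)
for v,u in np.argwhere(m)[::3]: print(u,v,im[v,u],(1000*np.r_[cx[v,u],cy[v,u],W[v,u,2]]).round(1))
s=env.read_state(); print(s['t'],s['tcp_pos'],s['wrist_force'])
a=im[200:260,180:280,::-1]; cv2.imwrite('pics/side13c.png',cv2.resize(a,None,fx=8,fy=8,interpolation=cv2.INTER_CUBIC))
```

```text
side org [267 201   4  13  35] [268.1 207. ] mean [0.5159 0.0526 0.0837] zmed 0.0846 rect [515.7  51.5] [ 4.5 13.7] 1.6
side brass [234 206   9  10  17] [238.2 210.3] mean [0.5908 0.0327 0.031 ] zmed 0.0308 rect [590.6  32.9] [34.2  2.2] 79.7
((690.2107543945312, 19.780380249023438), (211.6050262451172, 161.020263671875), 79.8699722290039)
[[  88.7 -102.7]
 [ 249.7 -102.4]
 [ 249.3  109.2]
 [  88.2  108.9]]
222 221 [94 82 67] [88.7 34.1 18.6]
222 222 [89 77 61] [89.1 33.9 15.4]
225 222 [84 74 66] [81.5 33.3 18.2]
221 223 [92 79 60] [89.1 37.8 15.4]
227 223 [98 81 68] [75.5 34.4 18.8]
221 224 [89 77 60] [88.4 39.  13.8]
218 225 [110  94  73] [88.7 49.5 19.1]
221 225 [91 76 59] [88.8 38.8 10.5]
218 226 [96 82 64] [89.  49.4 15.9]
221 226 [99 71 56] [88.3 39.8  8.6]
218 227 [95 82 63] [89.5 49.1 12.6]
215 228 [100  84  65] [88.4 61.  19.8]
218 228 [97 81 63] [88.7 50.4 11.1]
215 229 [90 78 60] [88.2 61.6 17.5]
218 229 [105  76  61] [88.4 51.1  8.8]
214 230 [89 76 60] [89.2 64.1 16.2]
217 230 [101  74  58] [88.8 54.4  8.4]
213 231 [80 69 54] [89.1 67.8 16.3]
216 231 [95 70 56] [88.7 58.3
[... 719 characters left out ...]
]
208 241 [95 82 63] [89.1 87.8  4. ]
196 242 [166 141 107] [104.3 108.   11.2]
199 242 [153 130 100] [ 96.  108.1  15.4]
202 242 [122 105  81] [ 89.  106.8  17.7]
205 242 [89 77 60] [88.4 98.5 10.7]
195 243 [164 139 106] [107.6 107.9   6.5]
198 243 [153 131 101] [ 99.1 108.2  11. ]
201 243 [147 125  96] [ 91.4 107.6  14.3]
204 243 [90 77 60] [ 88.7 101.5  10.3]
197 244 [154 132 103] [102.3 108.1   6.3]
200 244 [154 131 100] [ 94.7 107.5   9.7]
203 244 [110  94  73] [ 89.8 103.7   8.8]
199 245 [151 128  98] [ 97.1 108.2   6.1]
202 245 [144 123  94] [ 89.4 107.7   9.6]
201 246 [154 131 100] [ 92.5 107.6   5. ]
16.2333 [0.52641489 0.04761539 0.01213791] [ 22.25768051  -0.49902086 -12.20788494]
```

View pics/side13c.png

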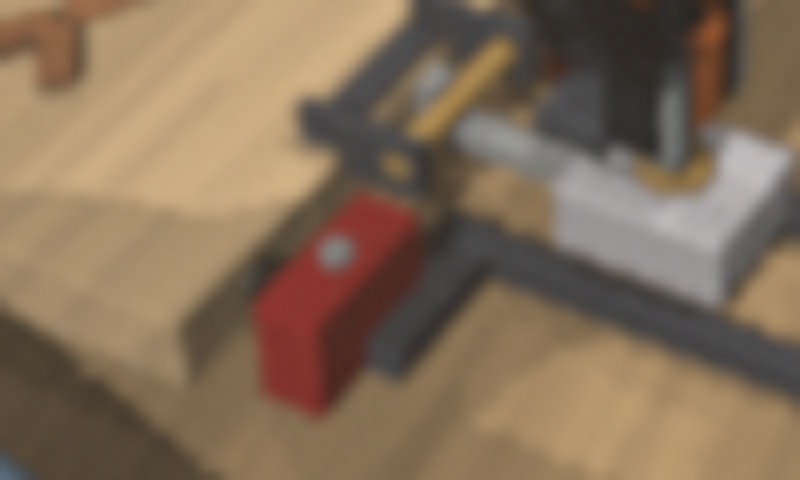

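```bash
python3 -m creep '{"delta_rot":[[0,0,0],[0,0,0],[0,0,0],[0,0,0],[0,0,0],[0,0,0],[0,0,0],[0,0,0],[0,0,0],[0,0,0]],"linear":[[0,0,0],[0,0,0],[0,0,0],[0,0,0],[0,0,0],[0,0,0],[0,0,0],[0,0,0],[0,0,0],[0,0,0]],"grip":[1,1,1,1,1,1,1,1,1,1]}' 80
python3 - <<'E'
from m import *
c=np.array([582.4,36.0])/1000; x=np.array([.984,-.178]); y=np.array([.178,.984])
s=env.read_state();print(s['tcp_pos'],s['wrist_force'],s['torque'],s['opening'],s['eef_rot'])
ds=[env.capture('side')[1] for _ in range(3)]
d=np.mean(ds,0); P=env.camera_params('side')
vs,us=np.mgrid[0:384,0:512]; W=world(P,d,us.ravel(),vs.ravel()).reshape(384,512,3)
cx=(W[...,:2]-c)@x+.06; cy=(W[...,:2]-c)@y
m=(d>0)&(cx>.084)&(cx<.0925)&(W[...,2]>.004)&(W[...,2]<.02)&(cy>.03)&(cy<.105)
print(m.sum(),np.median(cx[m]),cx[m].mean(), np.polyfit(cy[m],cx[m],1))
E
```

```text
t: 17.07
tcp_pos: [0.5264, 0.0476, 0.0122]
eef_rot: [[0.183, 0.983, 0.008], [0.983, -0.183, -0.001], [0.001, 0.008, -1.0]]
wrist_force: [22.4, -0.6, -13.1]
opening: 0.0242
[0.52642971 0.0476093  0.01215666] [ 22.38579377  -0.56772881 -13.06320405] [-0.38866325 -3.24219926  0.08220429] 0.02421694482005702 [[ 1.83262489e-01  9.83031993e-01  7.93475590e-03]
 [ 9.83063765e-01 -1.83262241e-01 -7.64473222e-04]
 [ 7.02639514e-04  7.94047028e-03 -9.99968227e-01]]
105 0.08883458885766427 0.08871235552275596 [0.00047543 0.08867926]
```

Run:
```python
from m import *
c=np.array([582.4,36.0])/1000; x=np.array([.984,-.178]); y=np.array([.178,.984])
fs=[env.capture('top') for _ in range(3)]
im=np.mean([f[0] for f in fs],0).astype(np.uint8); d=np.mean([f[1] for f in fs],0); P=env.camera_params('top')
a=im[140:230,200:310,::-1]; cv2.imwrite('pics/top14c.png',cv2.resize(a,None,fx=6.5,fy=6.5,interpolation=cv2.INTER_CUBIC))
for u in (276,279,280,281,282,284):
  for v in range(178,206):
    w=world(P,d,[u],[v])[0]; r=w[:2]-c; print(u,v,im[v,u],(1000*np.array([r@x+.06,r@y,w[2]])).round(1))
```

```text
276 178 [183 156 117] [105.7 -57.2  24.8]
276 179 [179 152 115] [103.2 -57.6  25.7]
276 180 [177 150 113] [100.7 -58.1  26.9]
276 181 [179 152 115] [ 98.9 -58.4  24.1]
276 182 [180 154 116] [ 96.6 -58.7  24.2]
276 183 [180 154 116] [ 94.5 -59.1  23.3]
276 184 [178 152 115] [ 92.3 -59.5  22.7]
276 185 [157 132  98] [ 89.4 -59.9  26. ]
276 186 [104  85  62] [ 88.5 -60.1  18.7]
276 187 [87 71 51] [ 88.4 -60.3   6.6]
276 188 [82 66 47] [ 87.3 -60.5  -0.4]
276 189 [82 67 47] [ 84.6 -60.9   1.6]
276 190 [80 65 46] [ 82.3 -61.3   1.8]
276 191 [81 63 46] [ 80.2 -61.7   0.2]
276 192 [99 59 43] [ 77.7 -62.1   1.3]
276 193 [132  54  42] [ 70.1 -63.   32.6]
276 194 [151  54  45] [ 67.2 -63.5  36.4]
276 195 [152  55  45] [ 65.2 -63.8  35. ]
276 196 [153  56  46] [ 63.  -64.2  34.3]
276 197 [152  56  46] [ 60.7 -64.6  34.7]
276 198 [150  56  46] [ 58.5 -64.9  34.8]
276 199 [152  55  45] [ 56.3 -65.3  34.5]
276 200 [150  54  44] [ 54.1 -65.7  34. ]
276 201 [130  50  40] [ 51.9 -66.   33.5]
276 202 [88 49 41] [ 50.6 -66.3  27.3]
276 203 [80 61 57] [ 50.7 -66.4  11.6]
276 204 [78 71 70] [ 48.2 -66.8 
[... 5111 characters left out ...]
   9.8]
284 189 [91 73 53] [ 84.2 -79.3  21. ]
284 190 [77 62 45] [ 82.7 -79.7  16.7]
284 191 [78 63 45] [ 80.6 -80.   15.6]
284 192 [80 64 46] [ 78.1 -80.4  16.7]
284 193 [98 68 49] [ 78.7 -80.8  -0.5]
284 194 [132  68  51] [ 76.5 -81.1  -0.9]
284 195 [151  57  46] [ 68.3 -81.5  33.9]
284 196 [152  54  44] [ 66.3 -81.9  32.3]
284 197 [152  54  45] [ 63.8 -82.3  34.1]
284 198 [151  54  44] [ 61.5 -82.6  34.4]
284 199 [152  54  45] [ 59.  -83.   35.7]
284 200 [152  54  45] [ 56.9 -83.4  34.8]
284 201 [150  54  45] [ 54.6 -83.7  35.6]
284 202 [134  50  41] [ 52.5 -84.1  34.5]
284 203 [97 45 35] [ 50.7 -84.4  31.9]
284 204 [89 55 40] [ 50.7 -84.8  16.8]
284 205 [100  74  52] [ 51.  -85.3  -1.3]
```

View pics/top14c.png

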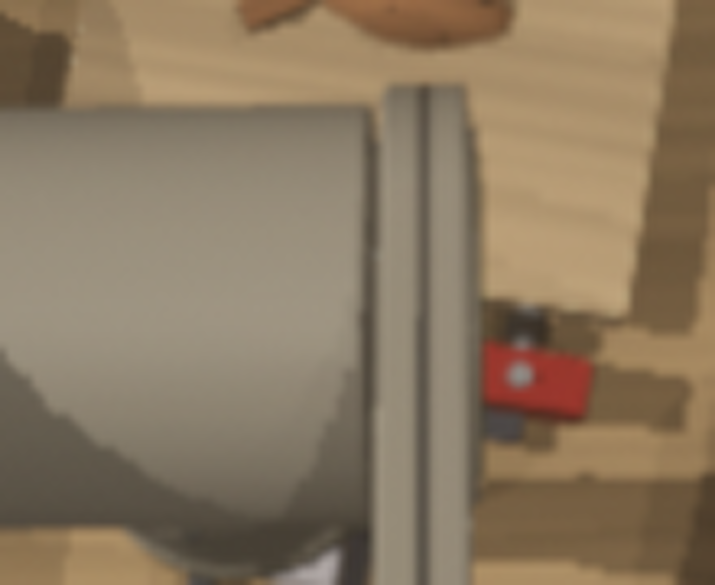

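Run:
```python
from m import *
c=np.array([582.4,36.0])/1000; x=np.array([.984,-.178]); y=np.array([.178,.984])
z=np.load('top0.npz'); P={k:z[k] for k in ['camera_matrix','distortion','R','t']}
fs=[env.capture('top') for _ in range(2)]; im1=fs[0][0]
for u in (279,280,281,282):
  for v in range(183,196):
    w=world(P,z['d'],[u],[v])[0]; r=w[:2]-c; print(u,v,z['im'][v,u],im1[v,u],(1000*np.array([r@x+.06,r@y,w[2]])).round(1))
a=np.hstack([z['im'][175:210,260:300],im1[175:210,260:300]])[...,::-1]; cv2.imwrite('pics/cmp.png',cv2.resize(a,None,fx=9,fy=9,interpolation=cv2.INTER_NEAREST))
s=env.read_state(); print(s['t'],s['wrist_force'])
```

```text
279 183 [98 78 53] [180 153 116] [ 99.3 -65.5   4.3]
279 184 [99 79 54] [178 152 114] [ 98.6 -65.8  -4.4]
279 185 [96 77 54] [164 139 104] [ 95.4 -66.2  -0. ]
279 186 [91 74 55] [132 111  85] [ 92.6 -66.7   2.4]
279 187 [83 71 56] [98 84 67] [ 91.2 -67.   -2.5]
279 188 [69 59 47] [70 62 51] [ 85.2 -67.6  17.5]
279 189 [63 53 41] [63 55 45] [ 82.7 -68.   18.9]
279 190 [64 54 43] [62 53 45] [ 80.  -68.4  21.1]
279 191 [73 64 55] [71 64 56] [ 77.4 -68.8  22.9]
279 192 [101  87  77] [99 86 78] [ 76.5 -69.1  14.9]
279 193 [131  89  79] [130  88  79] [ 74.1 -69.5  15.6]
279 194 [145  63  52] [148  63  54] [ 68.8 -70.1  33.1]
279 195 [144  79  71] [147  81  73] [ 66.  -70.5  36.7]
280 183 [97 78 53] [180 153 115] [ 1.005e+02 -6.780e+01 -1.000e-01]
280 184 [100  80  55] [179 152 114] [ 97.9 -68.2   1.5]
280 185 [104  83  59] [171 147 110] [ 96.2 -68.5  -1.9]
280 186 [109  93  75] [150 130 103] [ 92.8 -69.    3.4]
280 187 [103  93  81] [111 101  88] [ 87.9 -69.5  17.4]
280 188 [76 67 57] [75 68 59] [ 84.8 -69.9  21.7]
280 189 [65 54 43] [63 55 45] [ 82.5 -70.3  21.7]
280 190 [63 53 43] [64 55
[... 1043 characters left out ...]
.4   4.6]
282 184 [131 105  73] [179 153 115] [ 98.9 -72.8  -0. ]
282 185 [145 117  83] [177 151 113] [ 96.8 -73.1  -1. ]
282 186 [142 118  88] [157 133 102] [ 94.4 -73.5  -1.1]
282 187 [126 110  90] [108  95  80] [ 88.5 -74.   18.5]
282 188 [95 83 72] [83 75 66] [ 85.8 -74.4  20.3]
282 189 [65 55 43] [63 55 45] [ 83.1 -74.8  22.9]
282 190 [60 48 38] [59 50 41] [ 81.4 -75.2  19.6]
282 191 [61 50 39] [60 51 42] [ 78.6 -75.6  22.3]
282 192 [74 60 48] [72 59 49] [ 76.8 -75.9  19.9]
282 193 [102  64  51] [102  65  53] [ 75.  -76.3  16.6]
282 194 [131  57  44] [133  56  45] [ 70.4 -76.7  30.2]
282 195 [146  56  44] [150  56  46] [ 67.7 -77.1  33. ]
17.4667 [ 23.16862518   0.29712112 -12.16199018]
```

View pics/cmp.png

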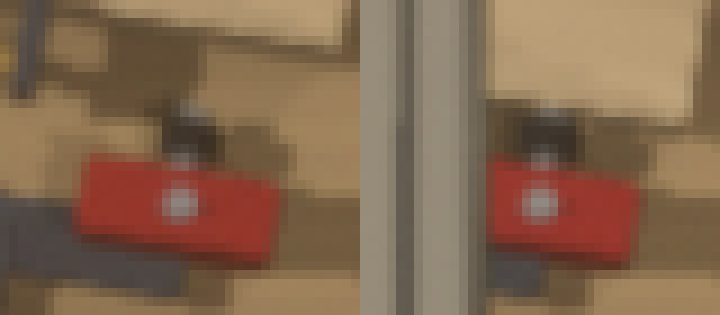

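```bash
python3 -m creep '{"delta_rot":[[0,0,0],[0,0,0],[0,0,0],[0,0,0],[0,0,0],[0,0,0],[0,0,0],[0,0,0],[0,0,0],[0,0,0]],"linear":[[0.02,0,0],[0.04,-0.01,0],[0.06,-0.01,0],[0.08,-0.01,0],[0.1,-0.02,0],[0.12,-0.02,0],[0.14,-0.03,0],[0.16,-0.03,0],[0.18,-0.03,0],[0.2,-0.04,0]],"grip":[1,1,1,1,1,1,1,1,1,1]}' 80
python3 -m creep '{"delta_rot":[[0,0,0],[0,0,0],[0,0,0],[0,0,0],[0,0,0],[0,0,0],[0,0,0],[0,0,0],[0,0,0],[0,0,0]],"linear":[[0.02,0,0],[0.04,-0.01,0],[0.06,-0.01,0],[0.08,-0.01,0],[0.1,-0.02,0],[0.12,-0.02,0],[0.12,-0.02,0],[0.12,-0.02,0],[0.12,-0.02,0],[0.12,-0.02,0]],"grip":[1,1,1,1,1,1,1,1,1,1]}' 80
```

```text
t: 18.3
tcp_pos: [0.5264, 0.0476, 0.012]
eef_rot: [[0.183, 0.983, 0.004], [0.983, -0.183, -0.0], [0.0, 0.004, -1.0]]
wrist_force: [10.9, 1.1, -3.0]
opening: 0.0239
t: 19.13
tcp_pos: [0.5263, 0.0476, 0.012]
eef_rot: [[0.183, 0.983, 0.001], [0.983, -0.183, -0.0], [0.0, 0.001, -1.0]]
wrist_force: [5.5, 1.8, 3.3]
opening: 0.0239
```

```bash
python3 -m creep '{"delta_rot":[[0,0,0],[0,0,0],[0,0,0],[0,0,0],[0,0,0],[0,0,0],[0,0,0],[0,0,0],[0,0,0],[0,0,0]],"linear":[[0.01,0,0],[0.03,0,0],[0.04,-0.01,0],[0.05,-0.01,0],[0.06,-0.01,0],[0.07,-0.01,0],[0.08,-0.01,0],[0.08,-0.01,0],[0.08,-0.01,0],[0.08,-0.01,0]],"grip":[1,1,1,1,1,1,1,1,1,1]}' 80;python3 -c "
from cell import env;s=env.read_state();print(s['tcp_pos'],s['wrist_force'],s['eef_rot'][:,2])"
```

```text
t: 19.97
tcp_pos: [0.5264, 0.0476, 0.0119]
eef_rot: [[0.183, 0.983, -0.0], [0.983, -0.183, -0.0], [-0.0, -0.0, -1.0]]
wrist_force: [2.0, 1.8, 6.1]
opening: 0.0245
[0.52638641 0.04763379 0.01193485] [2.02951225 1.76606623 6.09603922] [-2.38819811e-04 -1.30012851e-05 -9.99999971e-01]
```

```bash
python3 -m creep '{"delta_rot":[[0,0,0],[0,0,0],[0,0,0],[0,0,0],[0,0,0],[0,0,0],[0,0,0],[0,0,0],[0,0,0],[0,0,0]],"linear":[[0.01,0,0],[0.02,0,0],[0.03,-0.01,0],[0.04,-0.01,0],[0.05,-0.01,0],[0.05,-0.01,0],[0.05,-0.01,0],[0.05,-0.01,0],[0.05,-0.01,0],[0.05,-0.01,0]],"grip":[1,1,1,1,1,1,1,1,1,1]}' 80;python3 -c "
from cell import env;s=env.read_state();print(s['tcp_pos'],s['wrist_force'],s['eef_rot'][:,2])"
```

```text
t: 20.8
tcp_pos: [0.5264, 0.0476, 0.0116]
eef_rot: [[0.183, 0.983, -0.001], [0.983, -0.183, 0.0], [-0.0, -0.001, -1.0]]
wrist_force: [1.0, 2.3, 6.9]
opening: 0.0241
[0.52635649 0.04762242 0.01163152] [0.98575038 2.29636511 6.90917322] [-1.27973933e-03  1.29068069e-04 -9.99999173e-01]
```

```bash
python3 -m creep '{"delta_rot":[[0,0,0],[0,0,0],[0,0,0],[0,0,0],[0,0,0],[0,0,0],[0,0,0],[0,0,0],[0,0,0],[0,0,0]],"linear":[[0.01,0,0],[0.02,0,0.01],[0.03,-0.01,0.02],[0.04,-0.01,0.03],[0.05,-0.01,0.03],[0.06,-0.01,0.03],[0.07,-0.01,0.03],[0.08,-0.01,0.03],[0.08,-0.01,0.03],[0.08,-0.01,0.03]],"grip":[1,1,1,1,1,1,1,1,1,1]}' 80;python3 -c "
from cell import env;s=env.read_state();print(s['tcp_pos'],s['wrist_force'],s['eef_rot'][:,2])"
```

```text
t: 21.63
tcp_pos: [0.5264, 0.0476, 0.0115]
eef_rot: [[0.183, 0.983, -0.003], [0.983, -0.183, 0.0], [-0.0, -0.003, -1.0]]
wrist_force: [-1.1, 3.4, 6.3]
opening: 0.0242
[0.52636829 0.04761272 0.0114599 ] [-1.06525438  3.4457384   6.31664918] [-2.79899036e-03  2.65164300e-04 -9.99996048e-01]
```

```bash
python3 -m creep '{"delta_rot":[[0,0,0],[0,0,0],[0,0,0],[0,0,0],[0,0,0],[0,0,0],[0,0,0],[0,0,0],[0,0,0],[0,0,0]],"linear":[[0.02,0,0],[0.04,-0.01,0.01],[0.06,-0.01,0.02],[0.08,-0.01,0.03],[0.1,-0.02,0.03],[0.1,-0.02,0.03],[0.1,-0.02,0.03],[0.1,-0.02,0.03],[0.1,-0.02,0.03],[0.1,-0.02,0.03]],"grip":[1,1,1,1,1,1,1,1,1,1]}' 80;python3 -c "
from cell import env;s=env.read_state();print(s['tcp_pos'],s['wrist_force'],s['eef_rot'][:,2],s['joint_pos'])"
```

```text
t: 22.47
tcp_pos: [0.5265, 0.0476, 0.0111]
eef_rot: [[0.183, 0.983, -0.004], [0.983, -0.183, 0.001], [-0.0, -0.004, -1.0]]
wrist_force: [-3.3, 4.5, 3.9]
opening: 0.024
[0.52649676 0.04758797 0.01108691] [-3.31689932  4.48487466  3.90768376] [-4.48200260e-03  5.09717019e-04 -9.99989826e-01] [-7.22818319e-03  1.12563342e-01  1.85543494e+00  5.16637356e-04
  1.17808001e+00 -1.39448420e+00]
```

```bash
python3 -m creep '{"delta_rot":[[0,0,0],[0,0,0],[0,0,0],[0,0,0],[0,0,0],[0,0,0],[0,0,0],[0,0,0],[0,0,0],[0,0,0]],"linear":[[-0.06,0.01,0],[-0.12,0.02,-0.01],[-0.18,0.03,-0.02],[-0.24,0.04,-0.03],[-0.3,0.05,-0.04],[-0.36,0.06,-0.05],[-0.42,0.07,-0.06],[-0.46,0.08,-0.06],[-0.5,0.09,-0.06],[-0.5,0.09,-0.06]],"grip":[1,1,1,1,1,1,1,1,1,1]}' 80;python3 -c "
from cell import env;s=env.read_state();print(s['tcp_pos'],s['wrist_force'],s['eef_rot'][:,2])"
```

```text
t: 23.3
tcp_pos: [0.5266, 0.0476, 0.0121]
eef_rot: [[0.183, 0.983, 0.006], [0.983, -0.183, -0.001], [0.0, 0.006, -1.0]]
wrist_force: [13.8, 1.0, -9.8]
opening: 0.024
[0.52658509 0.04758443 0.01213675] [13.78919978  1.03315924 -9.75730523] [ 5.82317146e-03 -6.00057355e-04 -9.99982865e-01]
```

```bash
python3 -m creep '{"delta_rot":[[0,0,0],[0,0,0],[0,0,0],[0,0,0],[0,0,0],[0,0,0],[0,0,0],[0,0,0],[0,0,0],[0,0,0]],"linear":[[-0.02,0,0],[-0.04,0.01,0],[-0.06,0.01,0],[-0.08,0.01,0],[-0.1,0.02,0],[-0.1,0.02,0],[-0.1,0.02,0],[-0.1,0.02,0],[-0.1,0.02,0],[-0.1,0.02,0]],"grip":[1,1,1,1,1,1,1,1,1,1]}' 80;python3 -c "
from cell import env;s=env.read_state();print(s['tcp_pos'],s['wrist_force'],s['eef_rot'][:,2])"
```

```text
t: 24.13
tcp_pos: [0.5265, 0.0476, 0.0122]
eef_rot: [[0.183, 0.983, 0.008], [0.983, -0.183, -0.001], [0.001, 0.008, -1.0]]
wrist_force: [19.1, 0.8, -13.9]
opening: 0.0244
[0.52652333 0.04759039 0.01216458] [ 19.14319538   0.8234508  -13.88659315] [ 7.55678731e-03 -7.46811091e-04 -9.99971168e-01]
```

```bash
python3 -m creep '{"delta_rot":[[0,0,0],[0,0,0],[0,0,0],[0,0,0],[0,0,0],[0,0,0],[0,0,0],[0,0,0],[0,0,0],[0,0,0]],"linear":[[0,0,0],[0,0,0],[0.04,-0.01,0],[0.08,-0.01,0],[0.12,-0.02,0],[0.16,-0.03,0],[0.2,-0.04,0],[0.24,-0.04,0],[0.25,-0.04,0],[0.25,-0.04,0]],"grip":[1,1,1,1,1,1,1,1,1,1]}' 80;python3 -c "
from cell import env;s=env.read_state();print(s['tcp_pos'],s['wrist_force'],s['eef_rot'][:,2])"
```

```text
t: 24.97
tcp_pos: [0.5265, 0.0476, 0.0121]
eef_rot: [[0.183, 0.983, 0.002], [0.983, -0.183, -0.0], [0.0, 0.002, -1.0]]
wrist_force: [6.1, 2.9, -0.6]
opening: 0.0244
[0.52646679 0.0476172  0.01206339] [ 6.09326248  2.90228895 -0.58686933] [ 2.33030992e-03 -3.04687357e-04 -9.99997238e-01]
```

```bash
python3 -m creep '{"delta_rot":[[0,0,0],[0,0,0],[0,0,0],[0,0,0],[0,0,0],[0,0,0],[0,0,0],[0,0,0],[0,0,0],[0,0,0]],"linear":[[0,0,0],[0,0,0],[0,0,0],[0,0,0],[0,0,0],[0,0,0],[0,0,0],[0,0,0],[0,0,0],[0,0,0]],"grip":[0.3,0.1,0,-0.3,-0.6,-1,-1,-1,-1,-1]}' 80;python3 - <<'E'
from h import *
s=env.read_state();print(s['tcp_pos'],s['wrist_force'],s['opening'])
im,d,P=cap('wrist','wrist15.png')
E
```

```text
t: 25.8
tcp_pos: [0.5253, 0.0479, 0.0117]
eef_rot: [[0.183, 0.983, -0.0], [0.983, -0.183, 0.0], [0.0, -0.0, -1.0]]
wrist_force: [-0.4, 0.3, -0.1]
opening: 0.0856
[0.52525444 0.04792447 0.01167862] [-0.44061834  0.2899675  -0.12079651] 0.0855546042567986
```

View pics/wrist15.png

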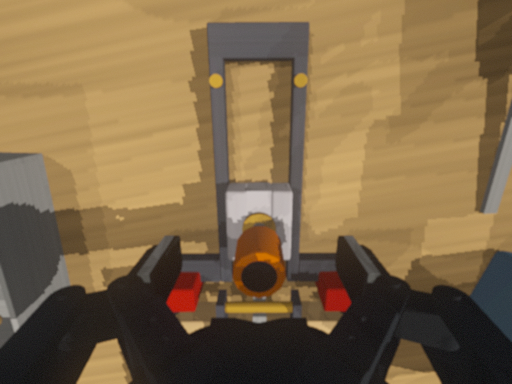

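Open and clear on both sides of the knob (258,268). Now lift straight up and look.

```bash
python3 -m creep '{"delta_rot":[[0,0,0],[0,0,0],[0,0,0],[0,0,0],[0,0,0],[0,0,0],[0,0,0],[0,0,0],[0,0,0],[0,0,0]],"linear":[[0,0,1],[0,0,3],[0,0,5],[0,0,8],[0,0,11],[0,0,14],[0,0,16],[0,0,17],[0,0,17],[0,0,17]],"grip":[-1,-1,-1,-1,-1,-1,-1,-1,-1,-1]}' 80;python3 - <<'E'
from m import *
c=np.array([582.4,36.0])/1000; x=np.array([.984,-.178]); y=np.array([.178,.984])
s=env.read_state();print(s['tcp_pos'],s['wrist_force'],s['opening'])
for n in ('wrist','side'):
    im,d,P=cap(n,n+'16.png'); W,hsv=analyse(n,im,d,P)
    if n=='side':
        a=im[170:270,170:310,::-1]; cv2.imwrite('pics/side16c.png',cv2.resize(a,None,fx=5.5,fy=5.5,interpolation=cv2.INTER_CUBIC))
    else:
        a=im[120:320,150:370,::-1]; cv2.imwrite('pics/wrist16c.png',cv2.resize(a,None,fx=3,fy=3,interpolation=cv2.INTER_CUBIC))
        np.savez('w16.npz',im=im,d=d,**{k:np.array(v) for k,v in P.items()})
E
```

```text
t: 26.68
tcp_pos: [0.5253, 0.0479, 0.1816]
eef_rot: [[0.183, 0.983, 0.0], [0.983, -0.183, -0.0], [0.0, 0.0, -1.0]]
wrist_force: [0.2, 0.4, 0.2]
opening: 0.0856
[0.52532337 0.04787473 0.18155305] [0.20468632 0.42040619 0.21216584] 0.08560451415065384
wrist red [188 202  38  17 359] [207.  210.4] mean [ 0.5686 -0.032   0.0332] zmed 0.0332 rect [569.3 -33.1] [48.  18.9] 81.1
wrist red [294 203  37  15 364] [311.2 209.7] mean [0.5932 0.1053 0.033 ] zmed 0.033 rect [594.3 106. ] [47.3 19.4] 80.4
wrist org [249 165  15   9  33] [255.8 167.3] mean [0.5133 0.0449 0.0821] zmed 0.0824 rect [513.6  45. ] [ 2.8 15.2] 11.8
wrist org [265 167   4   7   8] [266.9 169.6] mean [0.519  0.058  0.0825] zmed 0.0824 rect [518.7  57.9] [2.2 0.4] 14.1
wrist org [251 172  16  16  49] [258.9 179.4] mean [0.5252 0.0471 0.0858] zmed 0.0858 rect [525.6  46.7] [16.5 16.1] 33.4
wrist brass [403   0  17  74 243] [413.2  35.3] mean [0.4081 0.2464 0.0245] zmed 0.0246 rect [410.  245.6] [12.2 73. ] 76.0
wrist brass [403   2   6   3   9] [405.8   3.4] mean [0.3748 0.2384 0.0255] zmed 0.026 rect [374.7 238.4] [3.3 2.7] 
[... 1759 characters left out ...]
] [260.1 190.9] mean [ 0.5675 -0.0467  0.0331] zmed 0.0333 rect [567.7 -46.2] [11.2  7.1] 5.2
side red [250 195   8   6  23] [253.1 197.7] mean [ 0.5742 -0.0173  0.0332] zmed 0.0332 rect [573.5 -17. ] [19.3 12.1] 81.9
side red [225 227   6   5  16] [227.1 228.4] mean [0.59   0.0971 0.0336] zmed 0.0335 rect [590.8  97. ] [12.3  9.2] 65.1
side red [213 233  13   8  46] [218.4 236.9] mean [0.5968 0.1255 0.0334] zmed 0.0335 rect [596.6 122.7] [27.6 13.2] 69.2
side org [258 199  12  17 133] [263.5 207.6] mean [0.5252 0.0566 0.0838] zmed 0.0849 rect [526.2  54. ] [19.  23.8] 88.4
side brass [234 206   9  10  16] [238.1 210.4] mean [0.591  0.033  0.0309] zmed 0.031 rect [591.1  33.5] [34.  3.] 79.5
```

View pics/wrist16c.png

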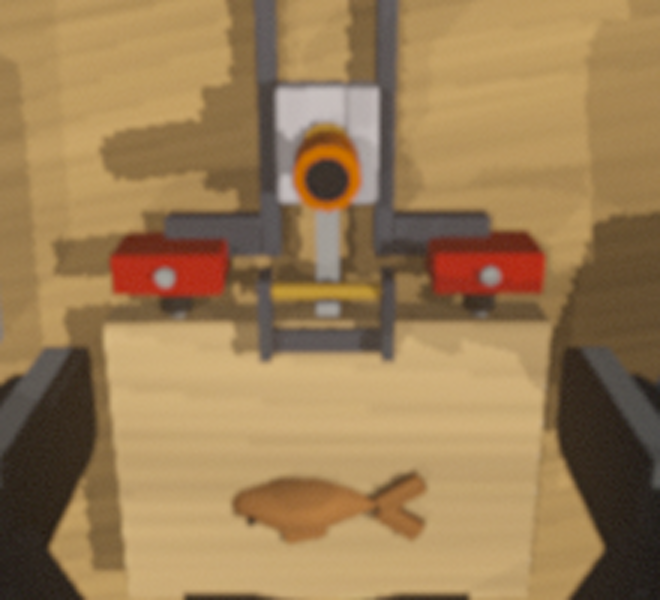

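View pics/side16c.png

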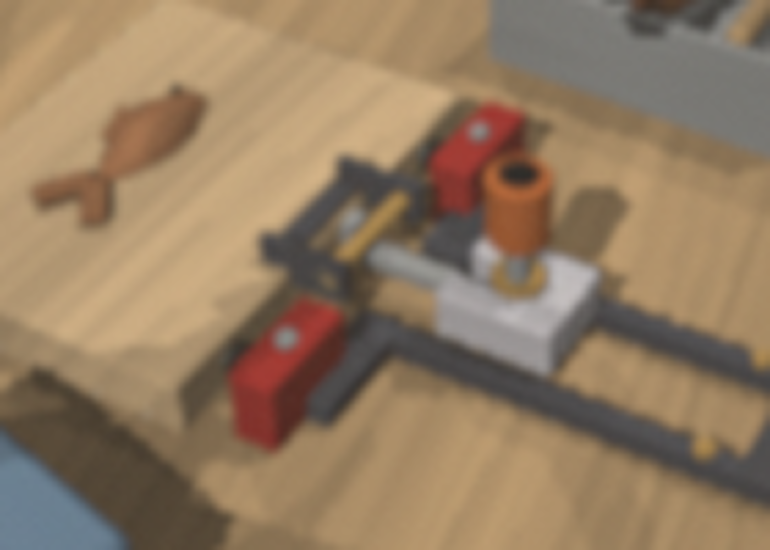

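Run:
```python
from h import *
z=np.load('w16.npz'); P={k:z[k] for k in ['camera_matrix','distortion','R','t']}; d=z['d']
c=np.array([582.4,36.0])/1000; x=np.array([.984,-.178]); y=np.array([.178,.984])
for u in (200,210,310,320,255,259):
  for v in range(203,236):
    w=world(P,d,[u],[v])[0]; r=w[:2]-c; 
    if v>214: print(u,v,z['im'][v,u],(1000*np.array([r@x+.06,r@y,w[2]])).round(1))
z1=np.load('w1.npz')
a=np.hstack([z1['im'][232:284,190:330],z['im'][196:248,190:330]])[...,::-1]
b=np.vstack([z1['im'][232:284,190:330],z['im'][196:248,190:330]])[...,::-1]
cv2.imwrite('pics/cmp2.png',cv2.resize(b,None,fx=5.5,fy=5.5,interpolation=cv2.INTER_NEAREST))
```

```text
200 215 [177  44  24] [ 64.9 -78.4  33.6]
200 216 [178  48  26] [ 66.9 -78.8  32.4]
200 217 [171  56  33] [ 68.1 -78.8  33.1]
200 218 [153  81  50] [ 84.4 -87.1  -1. ]
200 219 [130  94  58] [ 86.4 -87.4  -1.7]
200 220 [118  93  59] [ 87.8 -87.4  -1.3]
200 221 [113  89  57] [ 87.1 -86.3   3.9]
200 222 [115  92  63] [ 86.8 -85.4   8. ]
200 223 [116  93  62] [ 87.4 -85.   10.1]
200 224 [117  95  64] [ 87.3 -84.2  13.7]
200 225 [119  96  63] [ 87.4 -83.6  16.9]
200 226 [128 104  68] [ 88.  -83.2  19. ]
200 227 [160 131  87] [ 87.5 -82.2  23.3]
200 228 [186 156 106] [ 88.9 -82.3  23.6]
200 229 [196 166 115] [ 90.6 -82.4  23.2]
200 230 [201 171 119] [ 91.8 -82.4  23.9]
200 231 [203 172 120] [ 93.8 -82.7  23.1]
200 232 [208 178 124] [ 95.  -82.7  23.7]
200 233 [211 179 127] [ 96.4 -82.7  24. ]
200 234 [211 180 126] [ 98.7 -83.2  22.5]
200 235 [209 178 124] [100.  -83.1  23.2]
210 215 [178  44  26] [ 65.2 -65.1  33.2]
210 216 [178  47  28] [ 67.2 -65.5  31.9]
210 217 [169  44  25] [ 68.7 -65.6  31.9]
210 218 [140  49  36] [ 75.1 -67.9  20.5]
210 219 [92 52 38] [ 76.6 -68.   20.6]
210 220 [71
[... 3176 characters left out ...]
[69.5  0.5 30.7]
259 218 [177 139  54] [70.6  0.5 31.6]
259 219 [145 114  62] [73.2  0.5 28.9]
259 220 [124 110  96] [73.3  0.5 32. ]
259 221 [142 138 132] [74.3  0.5 33.1]
259 222 [162 157 150] [75.7  0.5 33.4]
259 223 [164 158 151] [77.   0.5 33.8]
259 224 [155 148 139] [79.   0.5 32.5]
259 225 [137 125 110] [87.1  0.5 18.5]
259 226 [138 115  84] [87.1  0.5 21.8]
259 227 [160 131  89] [88.   0.5 23. ]
259 228 [156 127  86] [89.6  0.4 22.9]
259 229 [119  99  73] [88.8  0.4 27.8]
259 230 [90 82 75] [90.3  0.4 27.8]
259 231 [92 85 83] [91.9  0.4 27.8]
259 232 [95 87 85] [94.2  0.4 26.2]
259 233 [95 88 85] [95.2  0.4 27.3]
259 234 [94 88 85] [97.1  0.4 26.5]
259 235 [94 87 85] [97.8  0.4 28.2]
```

View pics/cmp2.png

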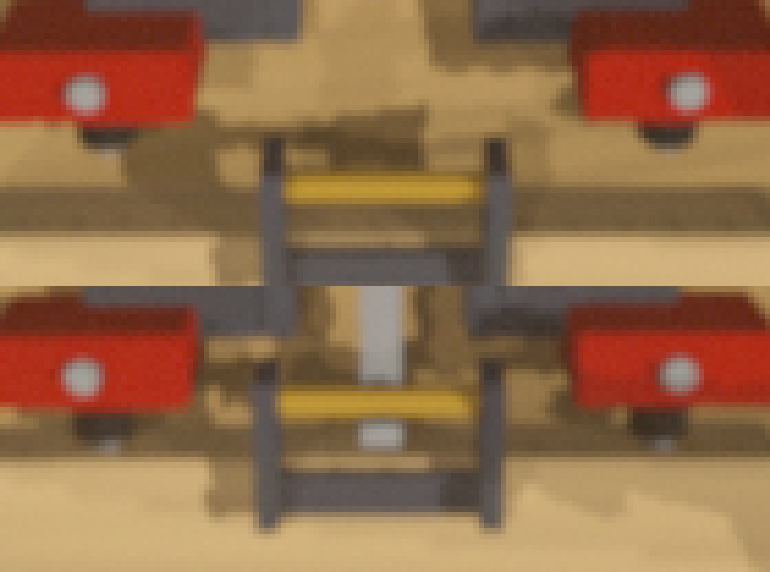

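```bash
python3 -c "
from cell import env
s=env.read_state();print(s['t'],s['wrist_force'],abs(s['qvel']).max());env.close_job()"
```

```text
26.7833 [-0.80279355 -0.04512223 -0.75364238] 0.006842450194155674
the job is handed in; nothing more can be done
```

The board is clamped against the stop buffers, the gripper has let go and is clear, and the job went in at 26.8 s of the 51 s. No verdict comes back, and the forces on the post and stops are worked out rather than measured.

**What I did:** I pressed the knob to its hard stop, about 14 mm down. I slid the hook under the post, let it rise behind it, and pulled back until the board met the buffers. The pull at the wrist peaked at about 24 N (about 22 N held). I eased off to check, pulled again to about 19 N, eased to 6 N, released, and lifted clear.

**Last checks, from the wrist picture:**
- The board is square to within about 0.002 rad, and its edge touches the tips of both buffers.
- The tooth is up, right behind the post, at about −0.091 m in the board's frame.
- The wrist force was about zero when I handed in.

**What failed or did not agree:**
- **First grasp missed:** the fingers closed in the air above the knob. The cameras showed the real fingertips about 43 mm higher than the reported TCP, so I regrasped by vision.
- **Forces on the post and stops:** with about 6 N of carriage friction taken off, the post saw up to about 17–18 N, more than the 12 N asked for but under the 20 N limit. By the same reckoning the stops had over 10 N at the peak, and about 9 N should remain after release.
- **Stiffness near the buffers:** the TCP barely moved while the force rose from about 15 to 24 N, less than 8 N/mm would give. Allowing for tool tilt explained only part of it. When I eased off, the last stretch did fit the spring.

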